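# Put the four-part drip coffee filter together on the mug

### The arm

A 6-joint arm with a two-finger parallel gripper is mounted at the origin on a cart in front of the work surface, level with it; the furniture and walls round the work are solid. World frame = base frame: x ahead of the robot, y to its left, z up, the work surface at z = 0. Lengths are in m, angles in rad, forces in N, time in s.
With the tool pointing down it reaches from about 0.225 to 0.875 m from the base axis. Payload 3.4 kg.
Tool frame: the origin (TCP) lies at the very end of the fingers, on their centre line; the grasp point (between the pads) lies behind it (manip.grasp_offset is the z of the grasp point in the tool frame, in m); z points along the fingers, y is the line along which they close (so a half turn about z gives the same grasp; the last joint's range is limited). The gripper opens to 85 mm and grips with 20 to 120 N. Pads are 22 mm wide; open, the fingers measure 114 mm over their backs; the gripper's body (76 mm by 85 mm) begins 54 mm behind the grasp point. The pads swing forward as they close: fully open they stand 13 mm farther back than shut.
Start: joints at [1.017, 0.276, 1.505, -0, 1.361, -0.121], TCP at [0.241, 0.522, 0.231] pointing down, gripper open.
Joint ranges: [-2.89, 2.89], [-0.75, 2.08], [0.22, 2.7], [-1.18, 4.32], [0.11, 2.71], [-2.7, 2.7]. Speed limits (rad/s): [2.57, 2.57, 3.14, 3.14, 3.14, 3.14].

### API

Orientations are given as a unit quaternion [w, x, y, z].
In Python, from rig import manip gives the robot as it stands.
- The arm moves only by the shell command python3 -m pendant 'ROWS' [FORCE]. ROWS is JSON, a list of rows, each an object of numbers: "dx", "dy", "dz": the shift along the tool's x, y, z in m; "rx", "ry", "rz": the turn, a rotation vector about the tool's x, y, z in degrees; "hand": the finger opening in m, from 0 to 0.0854. In form: [{"dx": .., "dy": .., "dz": .., "rx": .., "ry": .., "rz": .., "hand": ..}, ...]. A call has 1 to 12 rows; each row shifts and turns the commanded pose from where the row before left it, along the tool's axes as they then stand; what a row does not reach is not made up. A row lasts 1/12 s, in which the tool goes at most 41.7 mm and 7.16 degrees, less where a joint would pass 70% of its speed; a pose out of reach is approached as far as the arm can. A call is refused whole if a number of a shift passes 0.0417 or a number of a turn 7.16, either way. A call with a gripper value outside its range is refused whole. The fingers move at their own pace and stop on an object; FORCE is the grip in N (left out, the last holds). Time passes only in rows, so rows that do not move let the fingers close. It gives the time, the measured TCP pose, the force, the opening and the grip force at its end, in the units of the state.
- manip.get_state(): the state, without advancing time (a new reading comes with each control period).
- manip.get_image(name): name is "scene" or "top"; returns a dict with "frame" (480x640x3 uint8, red, green, blue), "fx", "fy", "cx", "cy" (pixels), "distortion" ([k1, k2, p1, p2, k3] as OpenCV has them; the pictures are not rectified), "position" and "attitude" of the camera in the world. Camera axes: x right, y up, looking along -z (the intrinsics and any distortion apply to the point x, -y, -z); pixel columns grow to the right and rows downward; lengths in m; the calibration is good to about 2 mm. A picture is of the moment at which its call begins. There is no depth.
- manip.sign_off(): hands the job in; it is judged then, once.
The state is a dict: "clock": time; "qpos": joint angles; "qd": joint speeds; "effort": joint torques, N m; "position": TCP position; "ee_rot": TCP orientation; "contact_force": force on the tool from outside, world axes, zero at the start; "moment": the same for the moment, N m; "width": finger opening in m; "gripper_force": force on a finger pad.
Only numpy, scipy, OpenCV 4.12 (cv2) and the standard library are available. Lean on these libraries where they do the work, as an engineer would, in place of code of your own. Each camera call takes 0.05 s, during which the arm holds its last target. There are 200 camera calls.

### The job

The washed drip coffee filter lies in its four parts on the worktop. Put it together on the mug, from the bottom up and one part at a time: first the round carrier plate centred flat on the mug's rim with its collar upwards, then the open brew chamber upright inside that collar, then the press inside the chamber with its knob up, and last the domed lid seated level on the chamber. Leave the mug standing where it is and do not disturb the other things.

Things in the scene. Friction and masses are not known exactly. Their poses are not given: they have to be found in the camera images.
- plate: Metal carrier plate, loose, collar up, 90 g. Flange 96 mm across, its top 5.5 mm above the origin; a flat finger tab reaches 63 mm out along the plate's x. On top a round collar, 65 mm outside, 61 inside, 5.5 to 19.5 mm above the origin: grip it across the outside. Below, a dish 44 mm across hangs 3 mm under the flange, into the mug. Origin: centre of the dish's underside, z up.
- chamber: Brew chamber: plain metal cup, open top, no handle, loose, upright, 100 g. 54 mm outside, 49 mm inside diameter, 50 mm tall, inner floor 3 mm above the origin. Stands inside the plate's collar (3.5 mm play all round), its origin then 5.5 mm above the plate's. Origin: centre of the underside, z up.
- press: Press, loose, upright, 60 g: flat metal disc 41 mm across, 4 mm thick, thin stem, and a knob 12 mm across from 45 to 58 mm above the origin, to grip it by. Its disc lies on the chamber's inner floor (4 mm play all round); the knob's top then stands 11 mm above the chamber's rim. Origin: centre of the disc's underside, z up.
- lid: Domed metal lid, loose, open side down, 70 g: 67 mm across, dome 24 mm high, black knob 14 mm across from 27 to 40 mm above the origin, to grip it by. Its 6 mm skirt, 63 mm inside, goes over the chamber's rim (4.5 mm play all round); its shoulder rests on the rim, origin then 44 mm above the chamber's. Clears the press's knob. Origin: centre of the skirt's lower edge, z up.
- mug_mouth (a point): Centre of the mouth, at rim height, of the plain grey stoneware mug: loose, empty, 270 g, standing on the worktop, 97 mm tall. Rim 80 mm outside diameter, about 70 mm inside. The handle points along the point's own -y, reaches 73 mm from the centre of the mouth and up to 90 mm above the worktop. z up.
- salt_shaker: Bystander: small salt shaker, 44 mm across, 90 mm tall. Origin: centre of its underside.
- tomato: Bystander: tomato, 77 mm across, 72 mm tall. Origin: centre of its underside.
- teaspoon: Bystander: teaspoon lying flat, 132 x 26 x 9 mm. Origin: centre of its underside.
- peeler: Bystander: vegetable peeler with a yellow handle lying flat, 170 x 25 x 18 mm. Origin: centre of its underside.
- keys: Bystander: bunch of keys lying flat, 101 x 122 x 8 mm. Origin: centre of its underside.
There are look-alikes about, which are no part of the job. Leave any red look-alike of the lid alone.

How it is judged:
On the way, in this order (a step that is already met when the one before it is completed fails the run):
1. the carrier plate lies centred and flat on the mug's rim, let go (horizontal distance between plate and mug_mouth below 0.012 m and z of plate in the frame of mug_mouth between -0.007 and 0.002 m and angle between plate's own z axis and vertical below 0.08 rad and contact force between the fingers and plate below 0.05 N), for 0.2 s.
2. the chamber stands in the plate's collar on the mug, let go (horizontal distance between plate and mug_mouth below 0.012 m and z of plate in the frame of mug_mouth between -0.007 and 0.002 m and angle between each of plate, chamber's own z axis and vertical below 0.08 rad and horizontal distance between chamber and plate below 0.007 m and z of chamber in the frame of plate between 0.002 and 0.009 m and contact force between the fingers and chamber below 0.05 N), for 0.2 s.
3. the press lies on the floor of the chamber, let go (horizontal distance between plate and mug_mouth below 0.012 m and z of plate in the frame of mug_mouth between -0.007 and 0.002 m and angle between each of plate, chamber, press's own z axis and vertical below 0.08 rad and horizontal distance between chamber and plate below 0.007 m and z of chamber in the frame of plate between 0.002 and 0.009 m and horizontal distance between press and chamber below 0.008 m and z of press in the frame of chamber between -0.001 and 0.0065 m and contact force between the fingers and press below 0.05 N), for 0.2 s.
4. the lid sits level on the chamber, let go (horizontal distance between plate and mug_mouth below 0.012 m and z of plate in the frame of mug_mouth between -0.007 and 0.002 m and angle between each of plate, chamber, press, lid's own z axis and vertical below 0.08 rad and horizontal distance between chamber and plate below 0.007 m and z of chamber in the frame of plate between 0.002 and 0.009 m and horizontal distance between each of press, lid and chamber below 0.008 m and z of press in the frame of chamber between -0.001 and 0.0065 m and z of lid in the frame of chamber between 0.04 and 0.0475 m and contact force between the fingers and lid below 0.05 N), for 0.2 s.
At the end, for the whole second after the job is handed in: Plate flat on the standing mug's rim, within 12 mm of its centre; chamber on the plate's face within 7 mm of its centre; press on the chamber's floor and lid fully seated on its rim, each within 8 mm of its centre; all level within 0.08 rad, at rest, let go (horizontal distance between plate and mug_mouth below 0.012 m and z of plate in the frame of mug_mouth between -0.007 and 0.002 m and angle between each of plate, chamber, press, lid's own z axis and vertical below 0.08 rad and horizontal distance between chamber and plate below 0.007 m and z of chamber in the frame of plate between 0.002 and 0.009 m and horizontal distance between each of press, lid and chamber below 0.008 m and z of press in the frame of chamber between -0.001 and 0.0065 m and z of lid in the frame of chamber between 0.04 and 0.0475 m and angle between mug_mouth's own z axis and vertical below 0.05 rad and height (world z) of mug_mouth between 0.092 and 0.102 m and linear speed of each of plate, chamber, press, lid below 0.02 m/s); the robot touches nothing.
It fails at once if the mug is moved more than 40 mm or tipped (distance of mug_mouth from where it was at the start of the episode above 0.04 m or angle between mug_mouth's own z axis and vertical above 0.3 rad).
It fails at once if a bystander is moved more than 40 mm (distance of any of salt_shaker, tomato, teaspoon, peeler, keys from where it was at the start of the episode above 0.04 m).
It also fails if it takes over 106 s, if anything falls off the work surface, if the arm or the gripper's body presses on something with over 40 N, if the wrist force passes 120 N, or if a joint passes its speed limit or range.

## Working session

There is one attempt and no reset: what is moved stays moved. The work goes in short steps, Python scripts to look and compute and a shell command to move; the robot and the scene stay as the last step left them, time stands still between calls to the robot, and variables do not carry over. Pictures are saved under pics/ and viewed, at most 14 in all, crops included, and the job is handed in when it is done.

```bash
mkdir -p pics; cat > h.py <<'E'
import numpy as np, cv2, json
from rig import manip
from scipy.spatial.transform import Rotation as R
def rot(q): return R.from_quat([q[1],q[2],q[3],q[0]]).as_matrix()
def att(a):
    a=np.array(a,float); return a if a.shape==(3,3) else rot(a)
def snap(n,f=None):
    im=manip.get_image(n)
    if f: cv2.imwrite(f,cv2.cvtColor(im['frame'],cv2.COLOR_RGB2BGR))
    return im
def K(im): return np.array([[im['fx'],0,im['cx']],[0,im['fy'],im['cy']],[0,0,1.]]),np.array(im['distortion'],float)
def ray(im,u,v):
    k,d=K(im); x,y=cv2.undistortPoints(np.array([[[u,v]]],float),k,d)[0,0]
    return att(im['attitude'])@np.array([x,-y,-1.])
def at_z(im,u,v,z):
    r=ray(im,u,v); p=np.array(im['position']); return p+r*(z-p[2])/r[2]
def proj(im,P):
    k,d=K(im); c=(np.atleast_2d(P)-np.array(im['position']))@att(im['attitude']); c=c*[1,-1,-1]
    return cv2.projectPoints(c,np.zeros(3),np.zeros(3),k,d)[0][:,0]
E
python3 - <<'E'
from h import *
for n in('scene','top'):
    im=snap(n,f'pics/{n}0.png'); print(n,{k:v for k,v in im.items() if k!='frame'})
print(manip.get_state(),manip.grasp_offset)
E
```

```text
scene {'fx': 582.7435051688324, 'fy': 582.7435051688324, 'cx': 326.5695281940508, 'cy': 242.20804032729484, 'distortion': array([-0.08777722,  0.        ,  0.        ,  0.        ,  0.        ]), 'position': array([-0.33714798, -0.93188465,  1.07076101]), 'attitude': array([ 0.83934266,  0.40593038, -0.16265563, -0.3229049 ])}
top {'fx': 460.31665858344644, 'fy': 460.31665858344644, 'cx': 319.46478630959217, 'cy': 240.86751076630637, 'distortion': array([0.00085204, 0.        , 0.        , 0.        , 0.        ]), 'position': array([ 0.466916  , -0.02752054,  1.08182089]), 'attitude': array([-0.70481972, -0.0160638 ,  0.01446042,  0.70905713])}
{'clock': 0.1, 'qpos': array([ 1.01698979e+00,  2.76546527e-01,  1.50599626e+00, -3.86860702e-05,
        1.36071067e+00, -1.20968481e-01]), 'qd': array([-0.00302839, -0.00301658, -0.00096865, -0.00049529, -0.00017348,
        0.00054645]), 'effort': array([ 4.95359782e-04, -4.17699909e+01, -2.46405941e+01, -1.92490515e-04,
        5.86004215e-03,  5.08200372e-06]), 'position': array([0.24093556, 0.52157045, 0.23052189]), 'ee_rot': array([-2.57034566e-04,  2.14729542e-01,  9.76673197e-01, -7.89848482e-04]), 'contact_force': array([-0.12657183, -0.14556067, -0.34665784]), 'moment': array([-0.00380742, -0.04563084,  0.01162968]), 'gripper_force': 0.0, 'width': 0.08507441577206043} -0.0187
```

View pics/top0.png

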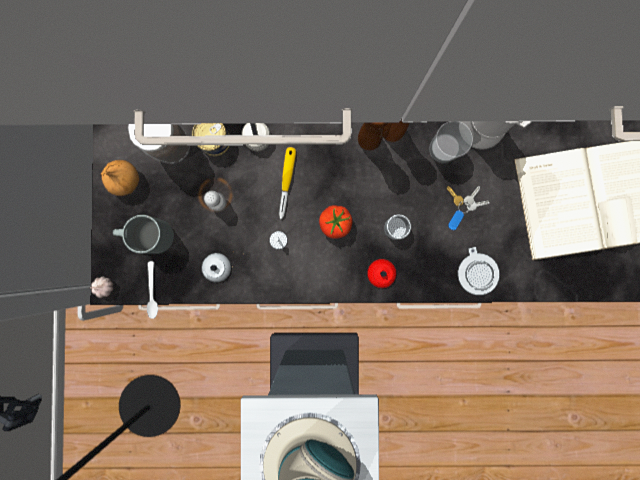

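View pics/scene0.png

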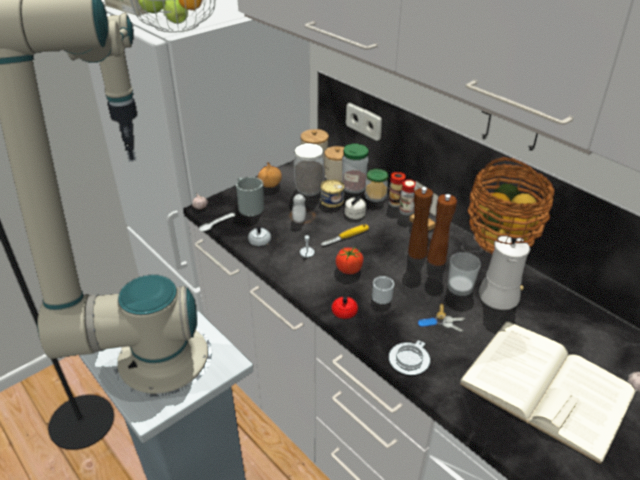

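Candidates:
- Plate: only (478,273) in top.
- Chamber: cup (398,228), against the larger glasses at (452,140) and (490,133).
- Press: (278,240).
- Lid: grey (215,267), against the red one (381,273) and the white jar with a dark knob at (256,130) top / (355,208) scene.

By the description I choose plate (478,273), chamber (398,228), press (278,240) and lid (215,267). I'll check these in one close crop.

```bash
python3 - <<'E'
from h import *
s=cv2.imread('pics/scene0.png');t=cv2.imread('pics/top0.png')
def c(i,u,v,w=33,h=33): return cv2.resize(i[v-h:v+h,u-w:u+w],(264,264),interpolation=cv2.INTER_CUBIC)
a=np.hstack([c(s,260,232),c(s,383,290),c(s,410,357)]);b=np.hstack([c(t,215,267),c(t,398,228),c(t,478,270)])
cv2.imwrite('pics/c1.png',np.vstack([a,b]))
a=np.hstack([c(s,355,205),c(s,307,245),c(s,250,195)]);b=np.hstack([c(t,256,135),c(t,278,240),c(t,140,235)])
cv2.imwrite('pics/c2.png',np.vstack([a,b]))
E
```

```text
(no output)
```

View pics/c1.png

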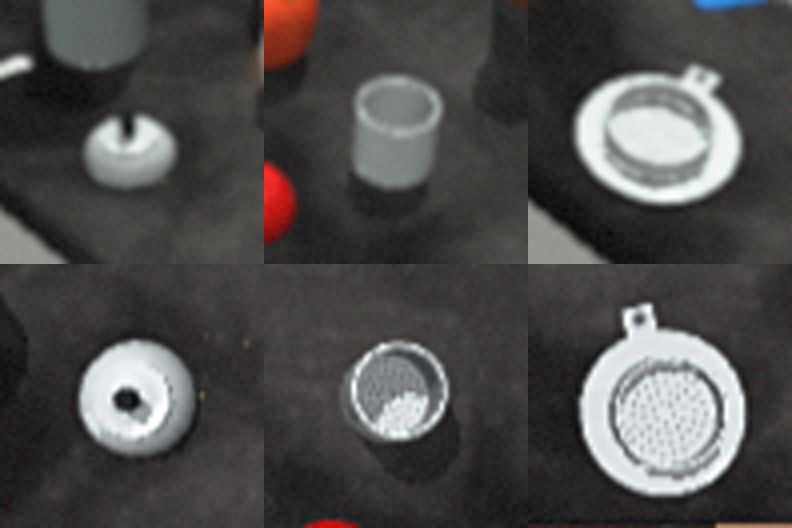

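View pics/c2.png

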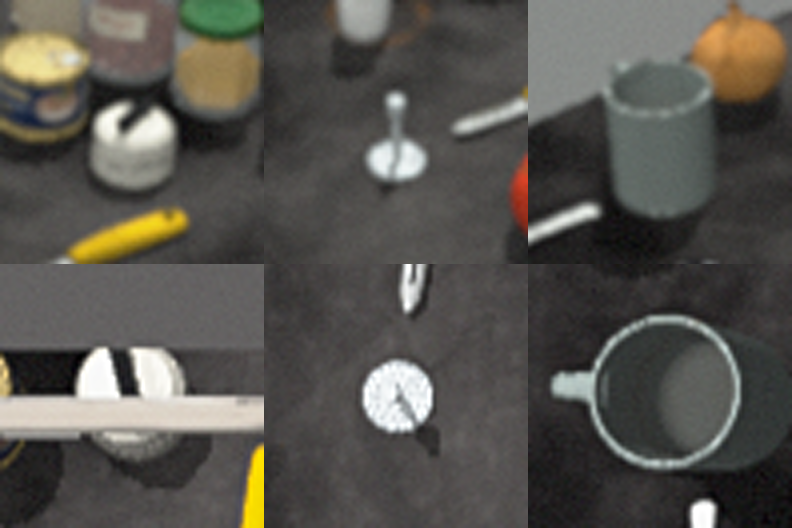

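Crops confirm the choice: grey domed lid with dark knob at top (216,267), open cup at (399,227), plate with tab at (478,274), press at (278,240), mug rim at (141,234). The item at (256,130) is a squat jar with a bar handle. Next I fit positions using both cameras.

```bash
cat > fit.py <<'E'
from h import *
from scipy.optimize import minimize
def circ(c,r,z,n=72):
    a=np.linspace(0,2*np.pi,n,endpoint=False); return np.c_[c[0]+r*np.cos(a),c[1]+r*np.sin(a),0*a+z]
def edge(im,inner_outer,c,w):
    g=cv2.GaussianBlur(cv2.cvtColor(im['frame'],cv2.COLOR_RGB2GRAY),(0,0),.7).astype(np.float32)
    s=0
    for r,z in inner_outer:
        a=proj(im,circ(c,r-.002,z)).astype(np.float32);b=proj(im,circ(c,r+.002,z)).astype(np.float32)
        f=lambda p:cv2.remap(g,p[:,0][None],p[:,1][None],cv2.INTER_LINEAR)[0]
        s+=np.mean(np.minimum(np.abs(f(a)-f(b)),60))
    return s
def fit(im,rs,c0,rad=.02):
    best=None
    for st,rr in((.002,rad),(.0005,.002)):
        g=np.arange(-rr,rr+1e-9,st); c0=max(((edge(im,rs,(c0[0]+i,c0[1]+j),1),(c0[0]+i,c0[1]+j)) for i in g for j in g))[1]
    return np.round(c0,4)
M={'plate':([(.048,.0055),(.0325,.0195)],(478.5,274)),'chamber':([(.027,.05),(.0245,.05)],(398.75,226.5)),
'press':([(.0205,.004)],(278.5,240.3)),'lid':([(.0335,.003)],(216,267.5)),'mug':([(.040,.097),(.035,.097)],(141.5,234))}
if __name__=='__main__':
    t=snap('top');s=snap('scene')
    for k,(rs,uv) in M.items():
        c=at_z(t,*uv,rs[0][1])[:2]; a=fit(t,rs,c,.008); b=fit(s,rs,c,.012)
        print(k,'click',c.round(4),'top',a,'scene',b)
    sc=s['frame'].copy();tc=t['frame'].copy()
    for im,o in((s,sc),(t,tc)):
        for k,(rs,uv) in M.items():
            c=fit(t,rs,at_z(t,*uv,rs[0][1])[:2],.008)
            for p in proj(im,circ(c,*rs[0])): cv2.circle(o,tuple(np.int32(p.round())),0,(255,0,255),-1)
    big=np.vstack([cv2.resize(tc[200:310,80:520],(792,198),interpolation=cv2.INTER_CUBIC),cv2.resize(sc[170:390,190:490],(546,400))[:, :].copy() if 0 else cv2.copyMakeBorder(cv2.resize(sc[170:390,190:490],(546,400),interpolation=cv2.INTER_CUBIC),0,0,0,246,0)])
    cv2.imwrite('pics/fit.png',big[:,:,::-1])
E
python3 fit.py
```

```text
plate click [ 0.4339 -0.3955] top [ 0.4349 -0.395 ] scene [ 0.4314 -0.397 ]
chamber click [ 0.5427 -0.2036] top [ 0.5417 -0.2001] scene [ 0.5467 -0.2011]
press click [0.5154 0.0708] top [0.5189 0.0718] scene [0.5144 0.0698]
lid click [0.4526 0.2174] top [0.4541 0.2184] scene [0.4601 0.2269]
mug click [0.5265 0.3561] top [0.5275 0.3581] scene [0.5215 0.3501]
```

View pics/fit.png

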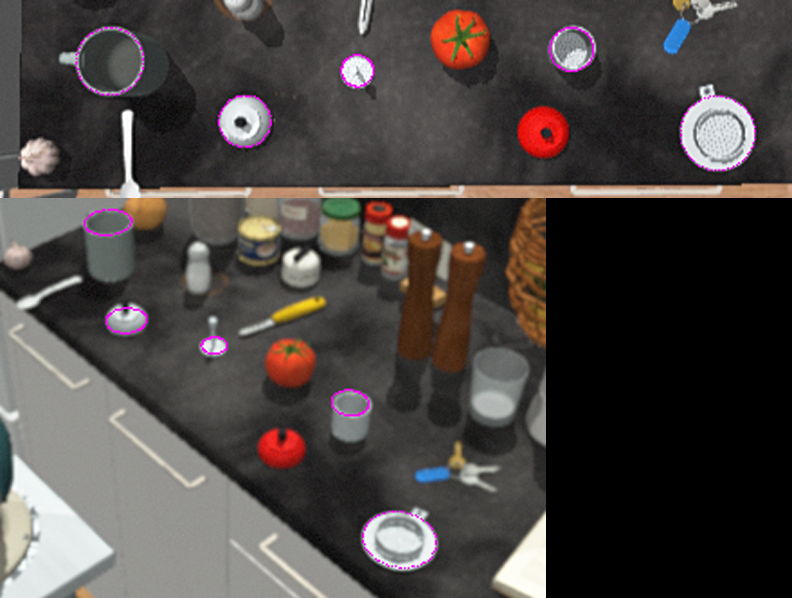

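The overlay fits every chosen part in both views to about 3 mm. I'll turn the tool square to the world so that dx = -x, dy = +y and dz = -z, then travel to the plate.

```bash
cat > to.py <<'E'
import sys
from h import *
s=manip.get_state(); p=np.array(s['position']); q=rot(s['ee_rot'])
t=np.array([float(v) for v in sys.argv[1:4]])
yaw=np.degrees(np.arctan2(q[1,1],q[0,1]))
print('t',round(s['clock'],2),'pos',p.round(4),'yaw_y',yaw.round(2),'tilt',q[:,2].round(4),'w',round(s['width'],4),'F',np.round(s['contact_force'],2),'g',round(s['gripper_force'],1),'q6',round(s['qpos'][5],2))
print('need tool d',(q.T@(t-p)).round(4),'rz',(yaw-90).round(2))
E
python3 -m pendant '[{"rz":-6.2},{"rz":-6.2},{"rz":-6.2},{"rz":-6.2},{}]'; python3 to.py .434 -.3955 .1
```

```text
t 0.2 pos [0.241  0.5217 0.2308] yaw_y 65.2 tilt [-6.e-04 -9.e-04 -1.e+00] w 0.0858 F [-0.49 -0.54  0.53] g 0.0 q6 -0.12
need tool d [-0.5599 -0.7516  0.1315] rz -24.8invalid input
```

```bash
python3 -m pendant '[{"rz":-6.2},{"rz":-6.2},{"rz":-6.2},{"rz":-6.2},{"dx":0}]'; python3 to.py .434 -.3955 .1
```

```text
t 0.2 pos [0.241  0.5217 0.2308] yaw_y 65.2 tilt [-6.e-04 -9.e-04 -1.e+00] w 0.0858 F [-0.49 -0.54  0.53] g 0.0 q6 -0.12
need tool d [-0.5599 -0.7516  0.1315] rz -24.8invalid input
```

```bash
python3 -m pendant '[{"dx":0,"dy":0,"dz":0,"rx":0,"ry":0,"rz":-6.2,"hand":0.085},{"dx":0,"dy":0,"dz":0,"rx":0,"ry":0,"rz":-6.2,"hand":0.085}]'; python3 to.py .434 -.3955 .1
```

```text
clock: 0.37
position: [0.2411, 0.5218, 0.231]
ee_rot: [-0.0, 0.105, 0.994, -0.0]
contact_force: [0.2, -0.3, -0.1]
width: 0.0851
gripper_force: 0.0
t 0.37 pos [0.2411 0.5218 0.231 ] yaw_y 77.9 tilt [-3.e-04 -5.e-04 -1.e+00] w 0.0851 F [ 0.2  -0.26 -0.05] g 0.0 q6 -0.34
need tool d [-0.3809 -0.8564  0.1314] rz -12.1
```

```bash
python3 -m pendant '[{"dx":0,"dy":0,"dz":0,"rx":0,"ry":0,"rz":-6.05,"hand":0.085},{"dx":0,"dy":0,"dz":0,"rx":0,"ry":0,"rz":-6.05,"hand":0.085},{"dx":-0.016,"dy":-0.02,"dz":0,"rx":0,"ry":0,"rz":0,"hand":0.085},{"dx":-0.016,"dy":-0.03,"dz":0,"rx":0,"ry":0,"rz":0,"hand":0.085},{"dx":-0.016,"dy":-0.035,"dz":0,"rx":0,"ry":0,"rz":0,"hand":0.085},{"dx":-0.016,"dy":-0.035,"dz":0,"rx":0,"ry":0,"rz":0,"hand":0.085},{"dx":-0.016,"dy":-0.035,"dz":0,"rx":0,"ry":0,"rz":0,"hand":0.085},{"dx":-0.016,"dy":-0.035,"dz":0,"rx":0,"ry":0,"rz":0,"hand":0.085},{"dx":-0.016,"dy":-0.035,"dz":0,"rx":0,"ry":0,"rz":0,"hand":0.085},{"dx":-0.016,"dy":-0.035,"dz":0,"rx":0,"ry":0,"rz":0,"hand":0.085},{"dx":-0.016,"dy":-0.035,"dz":0,"rx":0,"ry":0,"rz":0,"hand":0.085},{"dx":-0.016,"dy":-0.035,"dz":0,"rx":0,"ry":0,"rz":0,"hand":0.085}]'; python3 to.py .434 -.3955 .1
```

```text
clock: 1.37
position: [0.3997, 0.1894, 0.2314]
ee_rot: [0.0, 0.002, 1.0, 0.0]
contact_force: [0.5, -0.3, 0.5]
width: 0.0847
gripper_force: 0.0
t 1.37 pos [0.3997 0.1894 0.2314] yaw_y 89.72 tilt [ 4.e-04  2.e-04 -1.e+00] w 0.0847 F [ 0.46 -0.29  0.52] g 0.0 q6 -1.28
need tool d [-0.0372 -0.5848  0.1313] rz -0.28
```

```bash
python3 -m pendant '[{"dx":-0.003,"dy":-0.039,"dz":0,"rx":0,"ry":0,"rz":-0.2,"hand":0.085},{"dx":-0.003,"dy":-0.039,"dz":0,"rx":0,"ry":0,"rz":0,"hand":0.085},{"dx":-0.003,"dy":-0.039,"dz":0,"rx":0,"ry":0,"rz":0,"hand":0.085},{"dx":-0.003,"dy":-0.039,"dz":0,"rx":0,"ry":0,"rz":0,"hand":0.085},{"dx":-0.003,"dy":-0.039,"dz":0,"rx":0,"ry":0,"rz":0,"hand":0.085},{"dx":-0.003,"dy":-0.039,"dz":0,"rx":0,"ry":0,"rz":0,"hand":0.085},{"dx":-0.003,"dy":-0.039,"dz":0,"rx":0,"ry":0,"rz":0,"hand":0.085},{"dx":-0.003,"dy":-0.039,"dz":0,"rx":0,"ry":0,"rz":0,"hand":0.085},{"dx":-0.003,"dy":-0.039,"dz":0,"rx":0,"ry":0,"rz":0,"hand":0.085},{"dx":-0.003,"dy":-0.039,"dz":0,"rx":0,"ry":0,"rz":0,"hand":0.085},{"dx":-0.003,"dy":-0.039,"dz":0,"rx":0,"ry":0,"rz":0,"hand":0.085},{"dx":-0.003,"dy":-0.039,"dz":0,"rx":0,"ry":0,"rz":0,"hand":0.085}]'; python3 -m pendant '[{"dx":0,"dy":-0.03,"dz":0.01,"rx":0,"ry":0,"rz":0,"hand":0.085},{"dx":0,"dy":-0.03,"dz":0.02,"rx":0,"ry":0,"rz":0,"hand":0.085},{"dx":0,"dy":-0.03,"dz":0.03,"rx":0,"ry":0,"rz":0,"hand":0.085},{"dx":0,"dy":-0.015,"dz":0.03,"rx":0,"ry":0,"rz":0,"hand":0.085},{"dx":0,"dy":0,"dz":0.03,"rx":0,"ry":0,"rz":0,"hand":0.085},{"dx":0,"dy":0,"dz":0.03,"rx":0,"ry":0,"rz":0,"hand":0.085},{"dx":0,"dy":0,"dz":0,"rx":0,"ry":0,"rz":0,"hand":0.085}]';python3 to.py .434 -.3955 .02; python3 - <<'E'
from h import *
t=snap('top','pics/t1.png'); i=cv2.imread('pics/t1.png'); s=snap('scene'); j=s['frame'][:,:,::-1]
cv2.imwrite('pics/p1.png',np.hstack([cv2.resize(i[225:325,430:530],(400,400)),cv2.resize(j[290:390,360:460],(400,400))]))
E
```

```text
clock: 2.37
position: [0.4341, -0.2788, 0.2312]
ee_rot: [0.0, 0.001, 1.0, 0.0]
contact_force: [1.0, -0.8, 0.4]
width: 0.0852
gripper_force: 0.0
clock: 2.95
position: [0.4309, -0.3783, 0.0758]
ee_rot: [-0.004, 0.001, 1.0, 0.005]
contact_force: [-1.0, 1.2, -0.6]
width: 0.0848
gripper_force: 0.0
t 2.95 pos [ 0.4309 -0.3783  0.0758] yaw_y 89.84 tilt [-0.0085  0.0097 -0.9999] w 0.0848 F [-1.03  1.22 -0.59] g 0.0 q6 -2.41
need tool d [-0.0037 -0.0178  0.0556] rz -0.16
```

View pics/p1.png

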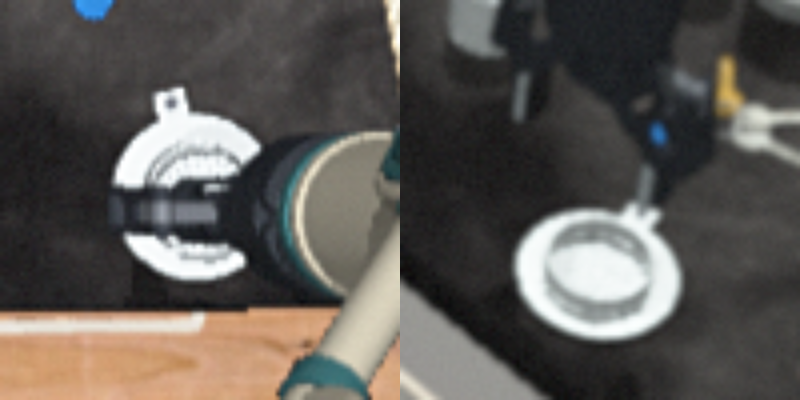

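The gripper is open above the plate (plate centre at about (190,195) in the left crop), with nothing touched. Next: align and settle.

```bash
python3 -m pendant '[{"dx":-0.001,"dy":-0.008,"dz":0.01,"rx":0,"ry":0,"rz":0,"hand":0.085},{"dx":-0.002,"dy":-0.009,"dz":0.01,"rx":0,"ry":0,"rz":0,"hand":0.085},{"dx":0,"dy":0,"dz":0,"rx":0,"ry":0,"rz":0,"hand":0.085},{"dx":0,"dy":0,"dz":0,"rx":0,"ry":0,"rz":0,"hand":0.085}]' >/dev/null;python3 to.py .434 -.3955 .02
```

```text
t 3.38 pos [ 0.4377 -0.3992  0.0621] yaw_y 89.88 tilt [ 6.e-04 -6.e-04 -1.e+00] w 0.0847 F [-0.5   0.23  0.71] g 0.0 q6 -2.43
need tool d [0.0037 0.0037 0.0421] rz -0.12
```

```bash
python3 -m pendant '[{"dx":0.002,"dy":0.002,"dz":0.015,"rx":0,"ry":0,"rz":0,"hand":0.078},{"dx":0.002,"dy":0.002,"dz":0.015,"rx":0,"ry":0,"rz":0,"hand":0.074},{"dx":0,"dy":0,"dz":0.01,"rx":0,"ry":0,"rz":0,"hand":0.072},{"dx":0,"dy":0,"dz":0.004,"rx":0,"ry":0,"rz":0,"hand":0.072},{"dx":0,"dy":0,"dz":0.004,"rx":0,"ry":0,"rz":0,"hand":0.072},{"dx":0,"dy":0,"dz":0.003,"rx":0,"ry":0,"rz":0,"hand":0.072},{"dx":0,"dy":0,"dz":0,"rx":0,"ry":0,"rz":0,"hand":0.072}]' 20 >/dev/null;python3 to.py .434 -.3955 .02;python3 - <<'E'
from h import *
s=snap('scene'); j=s['frame'][:,:,::-1]
cv2.imwrite('pics/p2.png',cv2.resize(j[310:390,360:460],(750,600),interpolation=cv2.INTER_CUBIC))
E
```

```text
t 3.97 pos [ 0.4336 -0.3945  0.0108] yaw_y 89.91 tilt [ 2.e-04 -1.e-04 -1.e+00] w 0.0719 F [ 0.05 -0.06 -0.41] g 0.0 q6 -2.43
need tool d [-0.0004 -0.001  -0.0092] rz -0.09
```

View pics/p2.png

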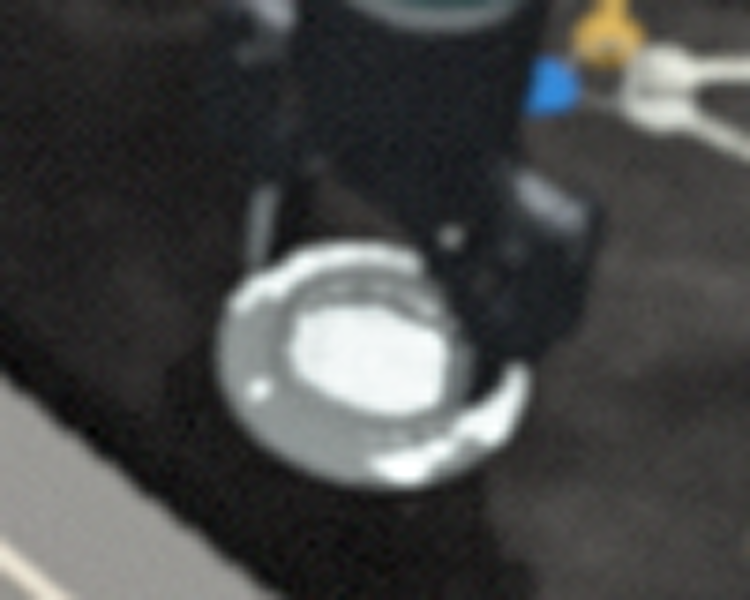

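The fingers straddle the collar at (375,335) in the crop, with the tips still high. I'll lower in small steps and watch the force.

```bash
for i in 1; do python3 -m pendant '[{"dx":0,"dy":-0.001,"dz":0.003,"rx":0,"ry":0,"rz":0,"hand":0.072},{"dx":0,"dy":0,"dz":0.002,"rx":0,"ry":0,"rz":0,"hand":0.072},{"dx":0,"dy":0,"dz":0,"rx":0,"ry":0,"rz":0,"hand":0.072}]' | grep -E 'pos|cont'; python3 -m pendant '[{"dx":0,"dy":0,"dz":0.002,"rx":0,"ry":0,"rz":0,"hand":0.072},{"dx":0,"dy":0,"dz":0,"rx":0,"ry":0,"rz":0,"hand":0.072}]' | grep -E 'pos|cont'; python3 -m pendant '[{"dx":0,"dy":0,"dz":0.002,"rx":0,"ry":0,"rz":0,"hand":0.072},{"dx":0,"dy":0,"dz":0,"rx":0,"ry":0,"rz":0,"hand":0.072}]' | grep -E 'pos|cont';done
```

```text
position: [0.4333, -0.3953, 0.0056]
contact_force: [0.5, 0.4, 0.1]
position: [0.4332, -0.3952, 0.0036]
contact_force: [-0.3, -0.3, -0.2]
position: [0.4332, -0.3952, 0.0015]
contact_force: [-0.3, -0.3, 0.6]
```

```bash
python3 -m pendant '[{"dx":0,"dy":0,"dz":0,"rx":0,"ry":0,"rz":0,"hand":0.06},{"dx":0,"dy":0,"dz":0,"rx":0,"ry":0,"rz":0,"hand":0.05},{"dx":0,"dy":0,"dz":0,"rx":0,"ry":0,"rz":0,"hand":0.05},{"dx":0,"dy":0,"dz":0,"rx":0,"ry":0,"rz":0,"hand":0.05},{"dx":0,"dy":0,"dz":0,"rx":0,"ry":0,"rz":0,"hand":0.05}]' 40; python3 -m pendant '[{"dx":0,"dy":0,"dz":-0.005,"rx":0,"ry":0,"rz":0,"hand":0.05},{"dx":0,"dy":0,"dz":-0.01,"rx":0,"ry":0,"rz":0,"hand":0.05},{"dx":0,"dy":0,"dz":-0.02,"rx":0,"ry":0,"rz":0,"hand":0.05},{"dx":0,"dy":0,"dz":0,"rx":0,"ry":0,"rz":0,"hand":0.05}]'; python3 to.py .527 .357 .2;python3 - <<'E'
from h import *
s=snap('scene'); j=s['frame'][:,:,::-1]
cv2.imwrite('pics/p3.png',cv2.resize(j[290:390,360:460],(600,600),interpolation=cv2.INTER_CUBIC))
E
```

```text
clock: 5.02
position: [0.4333, -0.3954, 0.0023]
ee_rot: [0.0, 0.001, 1.0, -0.0]
contact_force: [-2.4, 1.0, 5.9]
width: 0.0627
gripper_force: 44.2
clock: 5.35
position: [0.4351, -0.3972, 0.04]
ee_rot: [0.002, 0.001, 1.0, -0.002]
contact_force: [0.5, -1.0, -0.6]
width: 0.0626
gripper_force: 44.2
t 5.35 pos [ 0.4351 -0.3972  0.04  ] yaw_y 89.91 tilt [ 0.0042 -0.0047 -1.    ] w 0.0626 F [ 0.47 -0.96 -0.62] g 44.2 q6 -2.43
need tool d [-0.0914  0.7536 -0.1631] rz -0.09
```

View pics/p3.png

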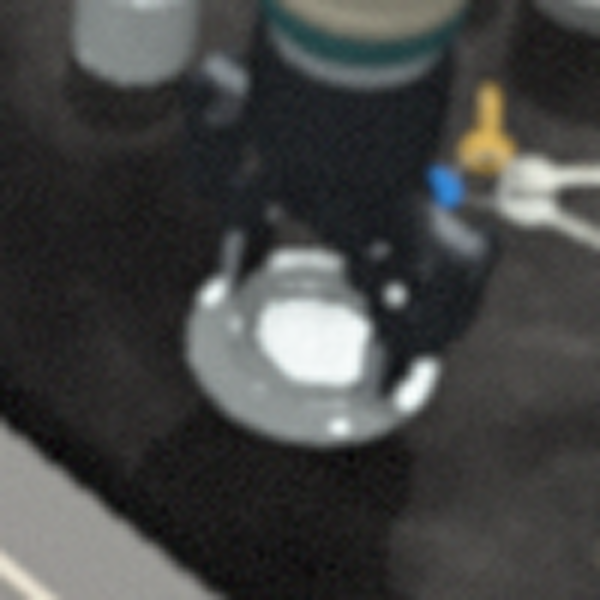

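The plate is lifted level (shadow now separated from it), held by its collar. Carrying it over to the mug.

```bash
python3 -m pendant '[{"dx":0,"dy":0,"dz":-0.02,"rx":0,"ry":0,"rz":0,"hand":0.05},{"dx":0,"dy":0.01,"dz":-0.03,"rx":0,"ry":0,"rz":0,"hand":0.05},{"dx":-0.004,"dy":0.02,"dz":-0.035,"rx":0,"ry":0,"rz":0,"hand":0.05},{"dx":-0.005,"dy":0.03,"dz":-0.035,"rx":0,"ry":0,"rz":0,"hand":0.05},{"dx":-0.005,"dy":0.035,"dz":-0.03,"rx":0,"ry":0,"rz":0,"hand":0.05},{"dx":-0.005,"dy":0.035,"dz":-0.01,"rx":0,"ry":0,"rz":0,"hand":0.05},{"dx":-0.005,"dy":0.035,"dz":0,"rx":0,"ry":0,"rz":0,"hand":0.05},{"dx":-0.005,"dy":0.035,"dz":0,"rx":0,"ry":0,"rz":0,"hand":0.05},{"dx":-0.005,"dy":0.035,"dz":0,"rx":0,"ry":0,"rz":0,"hand":0.05},{"dx":-0.005,"dy":0.035,"dz":0,"rx":0,"ry":0,"rz":0,"hand":0.05},{"dx":-0.005,"dy":0.035,"dz":0,"rx":0,"ry":0,"rz":0,"hand":0.05},{"dx":-0.005,"dy":0.035,"dz":0,"rx":0,"ry":0,"rz":0,"hand":0.05}]' >/dev/null;  python3 to.py .526 .356 .2; python3 -m pendant '[{"dx":-0.004,"dy":0.035,"dz":0,"rx":0,"ry":0,"rz":0,"hand":0.05},{"dx":-0.004,"dy":0.035,"dz":0,"rx":0,"ry":0,"rz":0,"hand":0.05},{"dx":-0.004,"dy":0.035,"dz":0,"rx":0,"ry":0,"rz":0,"hand":0.05},{"dx":-0.004,"dy":0.035,"dz":0,"rx":0,"ry":0,"rz":0,"hand":0.05},{"dx":-0.004,"dy":0.035,"dz":0,"rx":0,"ry":0,"rz":0,"hand":0.05},{"dx":-0.004,"dy":0.035,"dz":0,"rx":0,"ry":0,"rz":0,"hand":0.05},{"dx":-0.004,"dy":0.035,"dz":0,"rx":0,"ry":0,"rz":0,"hand":0.05},{"dx":-0.004,"dy":0.035,"dz":0,"rx":0,"ry":0,"rz":0,"hand":0.05},{"dx":-0.004,"dy":0.035,"dz":0,"rx":0,"ry":0,"rz":0,"hand":0.05},{"dx":-0.004,"dy":0.03,"dz":0,"rx":0,"ry":0,"rz":0,"hand":0.05},{"dx":0,"dy":0.02,"dz":0,"rx":0,"ry":0,"rz":0,"hand":0.05},{"dx":0,"dy":0,"dz":0,"rx":0,"ry":0,"rz":0,"hand":0.05}]' >/dev/null;  python3 to.py .526 .356 .2
```

```text
t 6.4 pos [ 0.4814 -0.0602  0.1896] yaw_y 89.89 tilt [-6.e-04  3.e-04 -1.e+00] w 0.0623 F [ 0.91  1.24 -1.1 ] g 44.5 q6 -1.84
need tool d [-0.0438  0.4163 -0.0103] rz -0.11
t 7.4 pos [0.5222 0.3072 0.189 ] yaw_y 90.11 tilt [-9.0e-04  2.5e-03 -1.0e+00] w 0.0626 F [ 0.76  0.44 -1.21] g 44.5 q6 -1.16
need tool d [-0.0039  0.0488 -0.0109] rz 0.11
```

```bash
python3 -m pendant '[{"dx":-0.002,"dy":0.024,"dz":0.01,"rx":0,"ry":0,"rz":0,"hand":0.05},{"dx":-0.002,"dy":0.024,"dz":0.02,"rx":0,"ry":0,"rz":0,"hand":0.05},{"dx":0,"dy":0,"dz":0.02,"rx":0,"ry":0,"rz":0,"hand":0.05},{"dx":0,"dy":0,"dz":0.01,"rx":0,"ry":0,"rz":0,"hand":0.05},{"dx":0,"dy":0,"dz":0,"rx":0,"ry":0,"rz":0,"hand":0.05},{"dx":0,"dy":0,"dz":0,"rx":0,"ry":0,"rz":0,"hand":0.05}]' >/dev/null;  python3 to.py .526 .356 .096; python3 - <<'E'
from h import *
from fit import circ
s=snap('scene');t=snap('top'); p=manip.get_state()['position']; o=[]
for im,b in((t,(100,185)),(s,(205,140))):
    f=im['frame'].copy()
    f=cv2.resize(f[b[1]:b[1]+90,b[0]:b[0]+90],(540,540),interpolation=cv2.INTER_CUBIC); f=f[:,70:470]
    for c,r,z,col in((p,.048,p[2]-.002+.0055,(255,0,255)),((.526,.356),.04,.097,(0,255,0))):
        for q in proj(im,circ(c,r,z)): cv2.circle(f,tuple(np.int32((q-b+.5)*6-[70,0])),1,col,-1)
    o.append(f)
cv2.imwrite('pics/p4.png',np.hstack(o)[:,:,::-1])
E
```

```text
t 7.9 pos [0.5262 0.3497 0.1296] yaw_y 89.86 tilt [-0.0018 -0.0014 -1.    ] w 0.0625 F [ 0.11  0.62 -0.57] g 44.5 q6 -1.09
need tool d [0.0001 0.0063 0.0336] rz -0.14
```

View pics/p4.png

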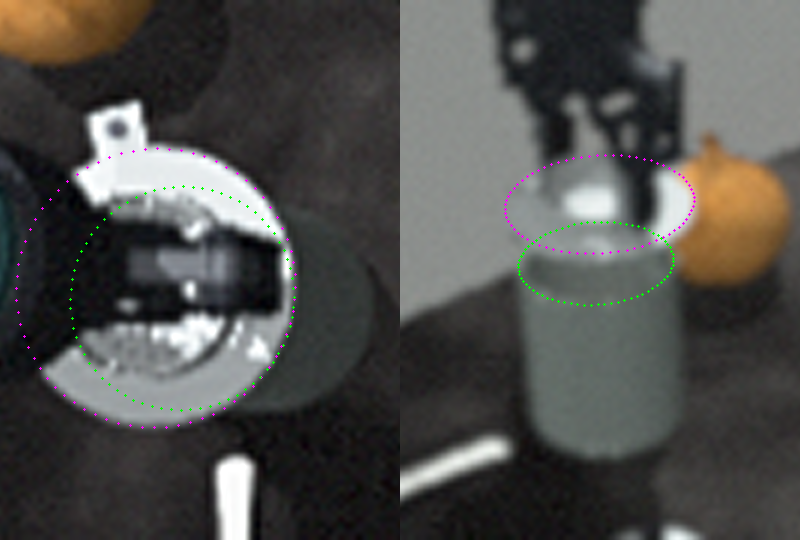

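The magenta ring shows the held plate where the TCP says it is, in both views. The mug fits about 4 mm apart between the views, so I split the difference and aim for (0.5245, 0.3535), well inside the 12 mm tolerance.

```bash
python3 -m pendant '[{"dx":0.001,"dy":0.003,"dz":0.012,"rx":0,"ry":0,"rz":0,"hand":0.05},{"dx":0,"dy":0,"dz":0.01,"rx":0,"ry":0,"rz":0,"hand":0.05},{"dx":0,"dy":0,"dz":0.005,"rx":0,"ry":0,"rz":0,"hand":0.05},{"dx":0,"dy":0,"dz":0.003,"rx":0,"ry":0,"rz":0,"hand":0.05},{"dx":0,"dy":0,"dz":0,"rx":0,"ry":0,"rz":0,"hand":0.05}]' >/dev/null;  python3 to.py .5245 .3535 .096; python3 -m pendant '[{"dx":0,"dy":0,"dz":0.001,"rx":0,"ry":0,"rz":0,"hand":0.05},{"dx":0,"dy":0,"dz":0.001,"rx":0,"ry":0,"rz":0,"hand":0.05},{"dx":0,"dy":0,"dz":0,"rx":0,"ry":0,"rz":0,"hand":0.05}]' >/dev/null;  python3 to.py .5245 .3535 .096
```

```text
t 8.42 pos [0.5249 0.3535 0.099 ] yaw_y 89.9 tilt [-0.0019 -0.001  -1.    ] w 0.0626 F [-0.21 -0.02 -0.79] g 44.5 q6 -1.09
need tool d [0.0004 0.     0.003 ] rz -0.1
t 8.67 pos [0.5257 0.354  0.0984] yaw_y 89.9 tilt [ 3.e-04  2.e-04 -1.e+00] w 0.0623 F [-0.01  1.19 -0.7 ] g 44.5 q6 -1.09
need tool d [ 0.0012 -0.0005  0.0024] rz -0.1
```

```bash
python3 -m pendant '[{"dx":0,"dy":0,"dz":0.001,"rx":0,"ry":0,"rz":0,"hand":0.05},{"dx":0,"dy":0,"dz":0.001,"rx":0,"ry":0,"rz":0,"hand":0.05},{"dx":0,"dy":0,"dz":0,"rx":0,"ry":0,"rz":0,"hand":0.05}]' >/dev/null;  python3 to.py .5245 .3535 .096;  python3 -m pendant '[{"dx":0,"dy":0,"dz":0.001,"rx":0,"ry":0,"rz":0,"hand":0.05},{"dx":0,"dy":0,"dz":0,"rx":0,"ry":0,"rz":0,"hand":0.05}]' >/dev/null;  python3 to.py .5245 .3535 .096
```

```text
t 8.92 pos [0.5258 0.354  0.0964] yaw_y 89.9 tilt [ 6.e-04  3.e-04 -1.e+00] w 0.0629 F [-0.69  0.06 -0.05] g 44.6 q6 -1.09
need tool d [ 0.0013 -0.0005  0.0004] rz -0.1
t 9.08 pos [0.5259 0.3541 0.0963] yaw_y 89.91 tilt [ 1.1e-03  5.0e-04 -1.0e+00] w 0.0621 F [-0.93 -0.82  4.77] g 45.0 q6 -1.09
need tool d [ 0.0014 -0.0006  0.0003] rz -0.09
```

Contact, 4.8 N up. Release and rise.

```bash
python3 -m pendant '[{"dx":0,"dy":0,"dz":0,"rx":0,"ry":0,"rz":0,"hand":0.066},{"dx":0,"dy":0,"dz":0,"rx":0,"ry":0,"rz":0,"hand":0.07},{"dx":0,"dy":0,"dz":0,"rx":0,"ry":0,"rz":0,"hand":0.074},{"dx":0,"dy":0,"dz":0,"rx":0,"ry":0,"rz":0,"hand":0.076},{"dx":0,"dy":0,"dz":-0.003,"rx":0,"ry":0,"rz":0,"hand":0.076},{"dx":0,"dy":0,"dz":-0.007,"rx":0,"ry":0,"rz":0,"hand":0.076},{"dx":0,"dy":0,"dz":-0.02,"rx":0,"ry":0,"rz":0,"hand":0.08},{"dx":0,"dy":-0.01,"dz":-0.03,"rx":0,"ry":0,"rz":0,"hand":0.08},{"dx":0,"dy":-0.02,"dz":-0.03,"rx":0,"ry":0,"rz":0,"hand":0.08},{"dx":0,"dy":-0.035,"dz":-0.01,"rx":0,"ry":0,"rz":0,"hand":0.08},{"dx":0,"dy":-0.035,"dz":0,"rx":0,"ry":0,"rz":0,"hand":0.08},{"dx":0,"dy":-0.035,"dz":0,"rx":0,"ry":0,"rz":0,"hand":0.08}]' 40 >/dev/null; python3 -m pendant '[{"dx":0,"dy":-0.035,"dz":0,"rx":0,"ry":0,"rz":0,"hand":0.08},{"dx":0,"dy":-0.035,"dz":0,"rx":0,"ry":0,"rz":0,"hand":0.08},{"dx":0,"dy":-0.035,"dz":0,"rx":0,"ry":0,"rz":0,"hand":0.08},{"dx":0,"dy":-0.035,"dz":0,"rx":0,"ry":0,"rz":0,"hand":0.08},{"dx":0,"dy":-0.035,"dz":0,"rx":0,"ry":0,"rz":0,"hand":0.08},{"dx":0,"dy":-0.035,"dz":0,"rx":0,"ry":0,"rz":0,"hand":0.08},{"dx":0,"dy":-0.035,"dz":0,"rx":0,"ry":0,"rz":0,"hand":0.08},{"dx":0,"dy":-0.035,"dz":0,"rx":0,"ry":0,"rz":0,"hand":0.08},{"dx":0,"dy":-0.035,"dz":0,"rx":0,"ry":0,"rz":0,"hand":0.08},{"dx":0,"dy":-0.035,"dz":0,"rx":0,"ry":0,"rz":0,"hand":0.08}]' >/dev/null;  python3 to.py .543 -.202 .12; python3 - <<'E'
from h import *
from fit import circ,fit
s=snap('scene');t=snap('top'); o=[]
for im,b in((t,(100,185)),(s,(205,140))):
    rs=[(.048,.0995),(.0325,.1135)]; c=fit(im,rs,(.5255,.354),.01); print(c)
    f=cv2.resize(im['frame'][b[1]:b[1]+90,b[0]:b[0]+90],(540,540),interpolation=cv2.INTER_CUBIC)[:,70:470]
    for r,z in rs:
        for q in proj(im,circ((.5257,.354),r,z)): cv2.circle(f,tuple(np.int32((q-b+.5)*6-[70,0])),1,(255,0,255),-1)
    o.append(f)
for im in(t,s): print('chamber',fit(im,[(.027,.05)],(.543,-.202),.008))
cv2.imwrite('pics/p5.png',np.hstack(o)[:,:,::-1])
E
```

```text
t 10.92 pos [ 0.5247 -0.1329  0.1961] yaw_y 89.89 tilt [ 1.3e-03 -3.0e-04 -1.0e+00] w 0.08 F [ 0.37  0.34 -0.09] g 0.0 q6 -1.95
need tool d [-0.0184 -0.0691  0.0762] rz -0.11
[0.527  0.3555]
[0.5245 0.3515]
chamber [ 0.54   -0.2045]
chamber [ 0.546 -0.202]
```

View pics/p5.png

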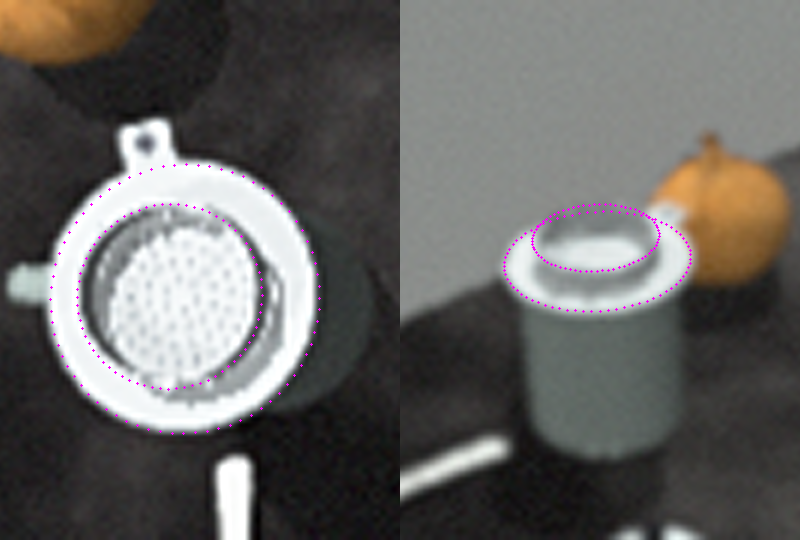

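The plate sits flat and centred; its rings match in both views. Now the chamber.

```bash
python3 -m pendant '[{"dx":-0.006,"dy":-0.02,"dz":0.01,"rx":0,"ry":0,"rz":0,"hand":0.08},{"dx":-0.006,"dy":-0.02,"dz":0.02,"rx":0,"ry":0,"rz":0,"hand":0.08},{"dx":-0.006,"dy":-0.02,"dz":0.02,"rx":0,"ry":0,"rz":0,"hand":0.08},{"dx":0,"dy":-0.005,"dz":0.02,"rx":0,"ry":0,"rz":0,"hand":0.08},{"dx":0,"dy":0,"dz":0.01,"rx":0,"ry":0,"rz":0,"hand":0.08},{"dx":0,"dy":0,"dz":0,"rx":0,"ry":0,"rz":0,"hand":0.08},{"dx":0,"dy":0,"dz":0,"rx":0,"ry":0,"rz":0,"hand":0.08}]' >/dev/null;  python3 to.py .543 -.202 .02
```

```text
t 11.6 pos [ 0.5425 -0.1951  0.1154] yaw_y 89.93 tilt [-7.e-04  1.e-03 -1.e+00] w 0.0798 F [0.09 0.32 0.55] g 0.0 q6 -2.04
need tool d [-0.0006 -0.007   0.0954] rz -0.07
```

```bash
python3 -m pendant '[{"dx":-0.0005,"dy":-0.007,"dz":0.015,"rx":0,"ry":0,"rz":0,"hand":0.08},{"dx":0,"dy":0,"dz":0.02,"rx":0,"ry":0,"rz":0,"hand":0.08},{"dx":0,"dy":0,"dz":0.02,"rx":0,"ry":0,"rz":0,"hand":0.08},{"dx":0,"dy":0,"dz":0.02,"rx":0,"ry":0,"rz":0,"hand":0.08},{"dx":0,"dy":0,"dz":0.013,"rx":0,"ry":0,"rz":0,"hand":0.08},{"dx":0,"dy":0,"dz":0.007,"rx":0,"ry":0,"rz":0,"hand":0.08},{"dx":0,"dy":0,"dz":0,"rx":0,"ry":0,"rz":0,"hand":0.08}]' >/dev/null;  python3 to.py .543 -.202 .02; python3 - <<'E'
from h import *
s=snap('scene')['frame'][:,:,::-1];t=snap('top')['frame'][:,:,::-1]
cv2.imwrite('pics/p6.png',np.hstack([cv2.resize(t[190:270,360:440],(400,400),interpolation=cv2.INTER_CUBIC),cv2.resize(s[240:320,340:420],(400,400),interpolation=cv2.INTER_CUBIC)]))
E
```

```text
t 12.18 pos [ 0.5431 -0.2022  0.0202] yaw_y 89.96 tilt [-6.e-04  6.e-04 -1.e+00] w 0.08 F [-0.85 -0.13  0.65] g 0.0 q6 -2.05
need tool d [0.0001 0.0002 0.0002] rz -0.04
```

View pics/p6.png

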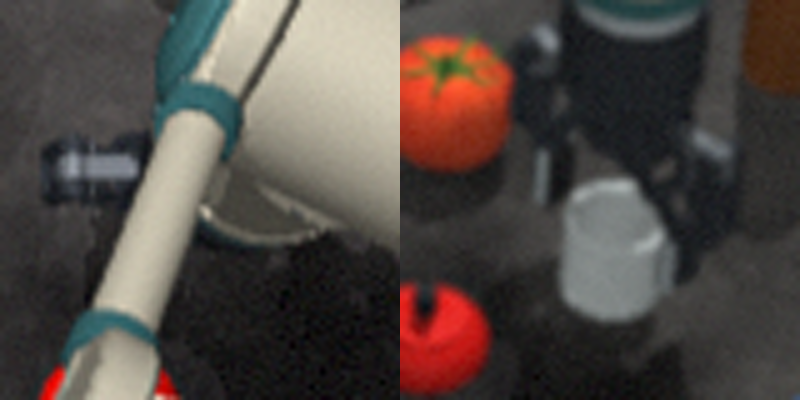

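The fingers straddle the chamber (scene crop (615,250)) and clear the tomato and the red lid. Grip and lift.

```bash
python3 -m pendant '[{"dx":0,"dy":0,"dz":0,"rx":0,"ry":0,"rz":0,"hand":0.06},{"dx":0,"dy":0,"dz":0,"rx":0,"ry":0,"rz":0,"hand":0.045},{"dx":0,"dy":0,"dz":0,"rx":0,"ry":0,"rz":0,"hand":0.045},{"dx":0,"dy":0,"dz":0,"rx":0,"ry":0,"rz":0,"hand":0.045},{"dx":0,"dy":0,"dz":0,"rx":0,"ry":0,"rz":0,"hand":0.045},{"dx":0,"dy":0,"dz":0,"rx":0,"ry":0,"rz":0,"hand":0.045}]' 40 >/dev/null; python3 to.py .526 .354 .2; python3 -m pendant '[{"dx":0,"dy":0,"dz":-0.005,"rx":0,"ry":0,"rz":0,"hand":0.045},{"dx":0,"dy":0,"dz":-0.01,"rx":0,"ry":0,"rz":0,"hand":0.045},{"dx":0,"dy":0,"dz":-0.025,"rx":0,"ry":0,"rz":0,"hand":0.045},{"dx":0,"dy":0,"dz":-0.035,"rx":0,"ry":0,"rz":0,"hand":0.045},{"dx":0,"dy":0,"dz":-0.035,"rx":0,"ry":0,"rz":0,"hand":0.045},{"dx":0,"dy":0,"dz":-0.035,"rx":0,"ry":0,"rz":0,"hand":0.045},{"dx":0,"dy":0.01,"dz":-0.03,"rx":0,"ry":0,"rz":0,"hand":0.045},{"dx":0,"dy":0.02,"dz":-0.01,"rx":0,"ry":0,"rz":0,"hand":0.045},{"dx":0,"dy":0.03,"dz":0,"rx":0,"ry":0,"rz":0,"hand":0.045},{"dx":0,"dy":0.035,"dz":0,"rx":0,"ry":0,"rz":0,"hand":0.045},{"dx":0,"dy":0.035,"dz":0,"rx":0,"ry":0,"rz":0,"hand":0.045},{"dx":0,"dy":0.035,"dz":0,"rx":0,"ry":0,"rz":0,"hand":0.045}]' >/dev/null; python3 to.py .526 .354 .2
```

```text
t 12.78 pos [ 0.5441 -0.2035  0.0219] yaw_y 89.89 tilt [ 0.0025 -0.001  -1.    ] w 0.0527 F [-0.73  1.03  6.18] g 41.6 q6 -2.05
need tool d [ 0.0187  0.5573 -0.1787] rz -0.11
t 13.78 pos [ 0.543  -0.0368  0.2063] yaw_y 89.85 tilt [ 0.001 -0.    -1.   ] w 0.0528 F [-0.23 -0.45 -1.27] g 42.4 q6 -1.76
need tool d [0.018  0.3908 0.0062] rz -0.15
```

```bash
python3 -m pendant '[{"dx":0.002,"dy":0.037,"dz":0,"rx":0,"ry":0,"rz":0,"hand":0.045},{"dx":0.002,"dy":0.037,"dz":0,"rx":0,"ry":0,"rz":0,"hand":0.045},{"dx":0.002,"dy":0.037,"dz":0,"rx":0,"ry":0,"rz":0,"hand":0.045},{"dx":0.002,"dy":0.037,"dz":0,"rx":0,"ry":0,"rz":0,"hand":0.045},{"dx":0.002,"dy":0.037,"dz":0,"rx":0,"ry":0,"rz":0,"hand":0.045},{"dx":0.002,"dy":0.037,"dz":0,"rx":0,"ry":0,"rz":0,"hand":0.045},{"dx":0.002,"dy":0.037,"dz":0,"rx":0,"ry":0,"rz":0,"hand":0.045},{"dx":0.002,"dy":0.037,"dz":0,"rx":0,"ry":0,"rz":0,"hand":0.045},{"dx":0.002,"dy":0.037,"dz":0,"rx":0,"ry":0,"rz":0,"hand":0.045},{"dx":0,"dy":0.03,"dz":0,"rx":0,"ry":0,"rz":0,"hand":0.045},{"dx":0,"dy":0.02,"dz":0,"rx":0,"ry":0,"rz":0,"hand":0.045},{"dx":0,"dy":0.008,"dz":0,"rx":0,"ry":0,"rz":0,"hand":0.045}]' >/dev/null;python3 -m pendant '[{"dx":0,"dy":0,"dz":0.015,"rx":0,"ry":0,"rz":0,"hand":0.045},{"dx":0,"dy":0,"dz":0.02,"rx":0,"ry":0,"rz":0,"hand":0.045},{"dx":0,"dy":0,"dz":0.01,"rx":0,"ry":0,"rz":0,"hand":0.045},{"dx":0,"dy":0,"dz":0,"rx":0,"ry":0,"rz":0,"hand":0.045},{"dx":0,"dy":0,"dz":0,"rx":0,"ry":0,"rz":0,"hand":0.045}]'>/dev/null; python3 to.py .526 .354 .1215;python3 - <<'E'
from h import *
from fit import circ
s=snap('scene');t=snap('top'); p=manip.get_state()['position']; o=[]
for im,b in((t,(100,185)),(s,(205,115))):
    f=cv2.resize(im['frame'][b[1]:b[1]+90,b[0]:b[0]+90],(540,540),interpolation=cv2.INTER_CUBIC)[:,70:470]
    for c,r,z,col in((p,.027,p[2]-.022+.05,(255,0,255)),(p,.027,p[2]-.022,(255,0,255)),((.526,.354),.0325,.1135,(0,255,0)),((.526,.354),.048,.0995,(0,255,0))):
        for q in proj(im,circ(c,r,z)): cv2.circle(f,tuple(np.int32((q-b+.5)*6-[70,0])),1,col,-1)
    o.append(f)
cv2.imwrite('pics/p7.png',np.hstack(o)[:,:,::-1])
E
```

```text
t 15.2 pos [0.5259 0.352  0.1602] yaw_y 89.86 tilt [-1.1e-03 -8.0e-04 -1.0e+00] w 0.053 F [ 0.43  0.46 -1.61] g 42.4 q6 -1.09
need tool d [-0.0001  0.002   0.0387] rz -0.14
```

View pics/p7.png

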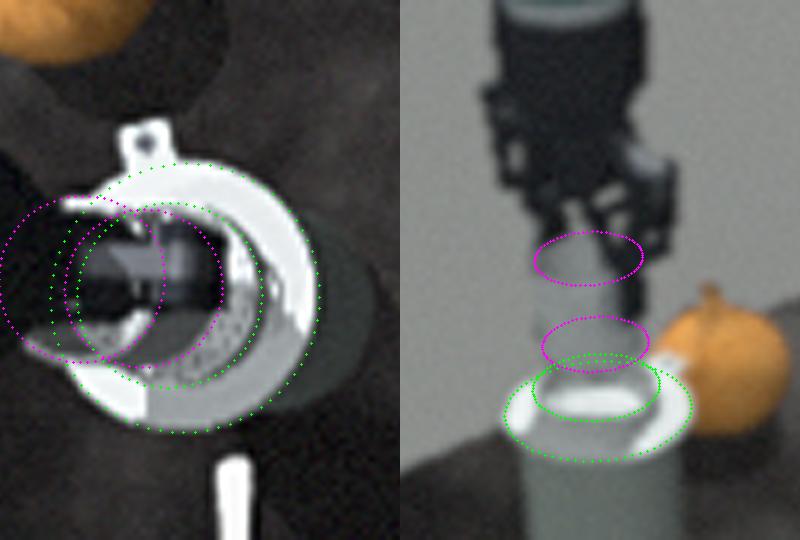

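The held chamber (magenta) and plate (green) both match in the two views, so their centres are within about 1.5 mm. Lower it.

```bash
python3 -m pendant '[{"dx":-0.0005,"dy":0.002,"dz":0.01,"rx":0,"ry":0,"rz":0,"hand":0.045},{"dx":0,"dy":0,"dz":0.01,"rx":0,"ry":0,"rz":0,"hand":0.045},{"dx":0,"dy":0,"dz":0,"rx":0,"ry":0,"rz":0,"hand":0.045},{"dx":0,"dy":0,"dz":0,"rx":0,"ry":0,"rz":0,"hand":0.045}]' >/dev/null;python3 to.py .5265 .354 .1215; python3 -m pendant '[{"dx":0,"dy":0,"dz":0.003,"rx":0,"ry":0,"rz":0,"hand":0.045},{"dx":0,"dy":0,"dz":0.003,"rx":0,"ry":0,"rz":0,"hand":0.045},{"dx":0,"dy":0,"dz":0.002,"rx":0,"ry":0,"rz":0,"hand":0.045},{"dx":0,"dy":0,"dz":0,"rx":0,"ry":0,"rz":0,"hand":0.045}]' >/dev/null;python3 to.py .5265 .354 .1215
```

```text
t 15.63 pos [0.5259 0.3545 0.1392] yaw_y 89.9 tilt [-0.0021 -0.0011 -1.    ] w 0.0531 F [ 0.48  0.31 -1.56] g 42.4 q6 -1.09
need tool d [-0.0006 -0.0005  0.0177] rz -0.1
t 15.97 pos [0.5263 0.3548 0.1317] yaw_y 89.9 tilt [-7.e-04 -3.e-04 -1.e+00] w 0.0528 F [ 0.45  0.27 -2.19] g 42.4 q6 -1.09
need tool d [-0.0002 -0.0008  0.0102] rz -0.1
```

Past the collar's top without contact. Continue down.

```bash
python3 -m pendant '[{"dx":0,"dy":-0.0005,"dz":0.003,"rx":0,"ry":0,"rz":0,"hand":0.045},{"dx":0,"dy":0,"dz":0.003,"rx":0,"ry":0,"rz":0,"hand":0.045},{"dx":0,"dy":0,"dz":0.002,"rx":0,"ry":0,"rz":0,"hand":0.045},{"dx":0,"dy":0,"dz":0,"rx":0,"ry":0,"rz":0,"hand":0.045}]' >/dev/null;python3 to.py .5265 .354 .1215;python3 -m pendant '[{"dx":0,"dy":0,"dz":0.001,"rx":0,"ry":0,"rz":0,"hand":0.045},{"dx":0,"dy":0,"dz":0.001,"rx":0,"ry":0,"rz":0,"hand":0.045},{"dx":0,"dy":0,"dz":0,"rx":0,"ry":0,"rz":0,"hand":0.045}]' >/dev/null;python3 to.py .5265 .354 .1215
```

```text
t 16.3 pos [0.5262 0.3542 0.1236] yaw_y 89.9 tilt [-9.e-04 -5.e-04 -1.e+00] w 0.0531 F [ 0.38  0.12 -1.76] g 42.4 q6 -1.09
need tool d [-0.0003 -0.0002  0.0021] rz -0.1
t 16.55 pos [0.5265 0.3544 0.1221] yaw_y 89.91 tilt [-2.e-04 -0.e+00 -1.e+00] w 0.0531 F [-0.14 -0.21 -1.01] g 42.4 q6 -1.09
need tool d [ 0.     -0.0004  0.0006] rz -0.09
```

```bash
python3 -m pendant '[{"dx":0,"dy":0,"dz":0.001,"rx":0,"ry":0,"rz":0,"hand":0.045},{"dx":0,"dy":0,"dz":0,"rx":0,"ry":0,"rz":0,"hand":0.045}]' >/dev/null;python3 to.py .5265 .354 .1215; python3 -m pendant '[{"dx":0,"dy":0,"dz":0.001,"rx":0,"ry":0,"rz":0,"hand":0.045},{"dx":0,"dy":0,"dz":0,"rx":0,"ry":0,"rz":0,"hand":0.045}]' >/dev/null;python3 to.py .5265 .354 .1215
```

```text
t 16.72 pos [0.5268 0.3545 0.1215] yaw_y 89.91 tilt [ 6.e-04  3.e-04 -1.e+00] w 0.0528 F [ 0.56 -0.77 -0.73] g 42.4 q6 -1.09
need tool d [ 0.0003 -0.0005  0.    ] rz -0.09
t 16.88 pos [0.5269 0.3545 0.1214] yaw_y 89.9 tilt [ 1.1e-03  5.0e-04 -1.0e+00] w 0.0533 F [-1.94  0.06  3.56] g 42.9 q6 -1.09
need tool d [ 0.0004 -0.0005 -0.0001] rz -0.1
```

Seated (3.6 N at the expected height). Release, rise and go to the press.

```bash
python3 -m pendant '[{"dx":0,"dy":0,"dz":0,"rx":0,"ry":0,"rz":0,"hand":0.057},{"dx":0,"dy":0,"dz":0,"rx":0,"ry":0,"rz":0,"hand":0.062},{"dx":0,"dy":0,"dz":0,"rx":0,"ry":0,"rz":0,"hand":0.068},{"dx":0,"dy":0,"dz":0,"rx":0,"ry":0,"rz":0,"hand":0.075},{"dx":0,"dy":0,"dz":-0.005,"rx":0,"ry":0,"rz":0,"hand":0.08},{"dx":0,"dy":0,"dz":-0.015,"rx":0,"ry":0,"rz":0,"hand":0.08},{"dx":0,"dy":0,"dz":-0.03,"rx":0,"ry":0,"rz":0,"hand":0.08},{"dx":0,"dy":0,"dz":-0.035,"rx":0,"ry":0,"rz":0,"hand":0.08},{"dx":0,"dy":-0.02,"dz":-0.02,"rx":0,"ry":0,"rz":0,"hand":0.07},{"dx":0.001,"dy":-0.035,"dz":0,"rx":0,"ry":0,"rz":0,"hand":0.06},{"dx":0.001,"dy":-0.035,"dz":0,"rx":0,"ry":0,"rz":0,"hand":0.05},{"dx":0.001,"dy":-0.035,"dz":0,"rx":0,"ry":0,"rz":0,"hand":0.04}]' 40 >/dev/null;python3 -m pendant '[{"dx":0.002,"dy":-0.035,"dz":0,"rx":0,"ry":0,"rz":0,"hand":0.035},{"dx":0.002,"dy":-0.035,"dz":0,"rx":0,"ry":0,"rz":0,"hand":0.035},{"dx":0.002,"dy":-0.035,"dz":0,"rx":0,"ry":0,"rz":0,"hand":0.035},{"dx":0.002,"dy":-0.03,"dz":0.01,"rx":0,"ry":0,"rz":0,"hand":0.035},{"dx":0,"dy":-0.02,"dz":0.02,"rx":0,"ry":0,"rz":0,"hand":0.035},{"dx":0,"dy":-0.003,"dz":0.03,"rx":0,"ry":0,"rz":0,"hand":0.035},{"dx":0,"dy":0,"dz":0.03,"rx":0,"ry":0,"rz":0,"hand":0.035},{"dx":0,"dy":0,"dz":0,"rx":0,"ry":0,"rz":0,"hand":0.035},{"dx":0,"dy":0,"dz":0,"rx":0,"ry":0,"rz":0,"hand":0.035}]' >/dev/null; python3 to.py .516 .071 .05;python3 - <<'E'
from h import *
from fit import circ,fit
s=snap('scene');t=snap('top'); p=manip.get_state()['position']; o=[]
for im,b,b2 in((t,(100,185),(255,205)),(s,(205,115),(265,195))):
    print('chamber',fit(im,[(.027,.1495),(.0245,.1495)],(.5265,.354),.008),'press',fit(im,[(.0205,.004)],(.516,.071),.006))
    f=cv2.resize(im['frame'][b[1]:b[1]+90,b[0]:b[0]+90],(450,450),interpolation=cv2.INTER_CUBIC)[:300,50:450]
    for c,r,z,col in(((.5265,.354),.027,.1495,(255,0,255)),((.526,.354),.048,.0995,(0,255,0))):
        for q in proj(im,circ(c,r,z)): cv2.circle(f,tuple(np.int32((q-b+.5)*5-[50,0])),0,col,-1)
    b=b2;g=cv2.resize(im['frame'][b[1]:b[1]+60,b[0]:b[0]+80],(400,300),interpolation=cv2.INTER_CUBIC)
    for q in proj(im,np.r_[circ((.516,.071),.0205,.004),circ((.516,.071),.006,.058)]): cv2.circle(g,tuple(np.int32((q-b+.5)*5)),0,(255,0,255),-1)
    o.append(np.vstack([f,g]))
cv2.imwrite('pics/p8.png',np.hstack(o)[:,:,::-1])
E
```

```text
t 18.63 pos [0.5142 0.0713 0.1346] yaw_y 89.88 tilt [-3.2e-03  1.0e-04 -1.0e+00] w 0.0347 F [ 0.15 -0.68  1.67] g 0.0 q6 -1.57
need tool d [-0.0021 -0.0003  0.0846] rz -0.12
chamber [0.5255 0.3535] press [0.522 0.077]
chamber [0.521  0.3475] press [0.5145 0.0695]
```

View pics/p8.png

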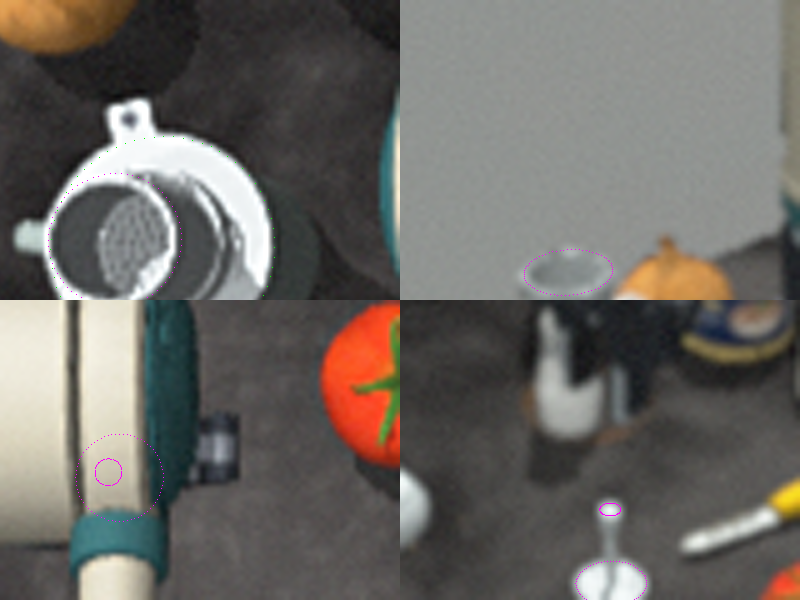

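The chamber stands upright in the collar, and the press is where I measured it (scene crop knob (610,508), disc (610,582)). Lower onto the knob and grip.

```bash
python3 -m pendant '[{"dx":-0.002,"dy":0,"dz":0.015,"rx":0,"ry":0,"rz":0,"hand":0.035},{"dx":0,"dy":0,"dz":0.02,"rx":0,"ry":0,"rz":0,"hand":0.035},{"dx":0,"dy":0,"dz":0.02,"rx":0,"ry":0,"rz":0,"hand":0.035},{"dx":0,"dy":0,"dz":0.015,"rx":0,"ry":0,"rz":0,"hand":0.035},{"dx":0,"dy":0,"dz":0.01,"rx":0,"ry":0,"rz":0,"hand":0.035},{"dx":0,"dy":0,"dz":0.005,"rx":0,"ry":0,"rz":0,"hand":0.035},{"dx":0,"dy":0,"dz":0,"rx":0,"ry":0,"rz":0,"hand":0.035}]' >/dev/null; python3 to.py .516 .071 .049;python3 - <<'E'
from h import *
s=snap('scene')['frame'][:,:,::-1]
cv2.imwrite('pics/p9.png',cv2.resize(s[205:265,270:350],(800,600),interpolation=cv2.INTER_CUBIC))
E
```

```text
t 19.32 pos [0.5176 0.0717 0.0505] yaw_y 89.93 tilt [ 5.e-04  1.e-04 -1.e+00] w 0.0348 F [-0.47  0.84  0.32] g 0.0 q6 -1.57
need tool d [ 0.0016 -0.0007  0.0015] rz -0.07
```

View pics/p9.png

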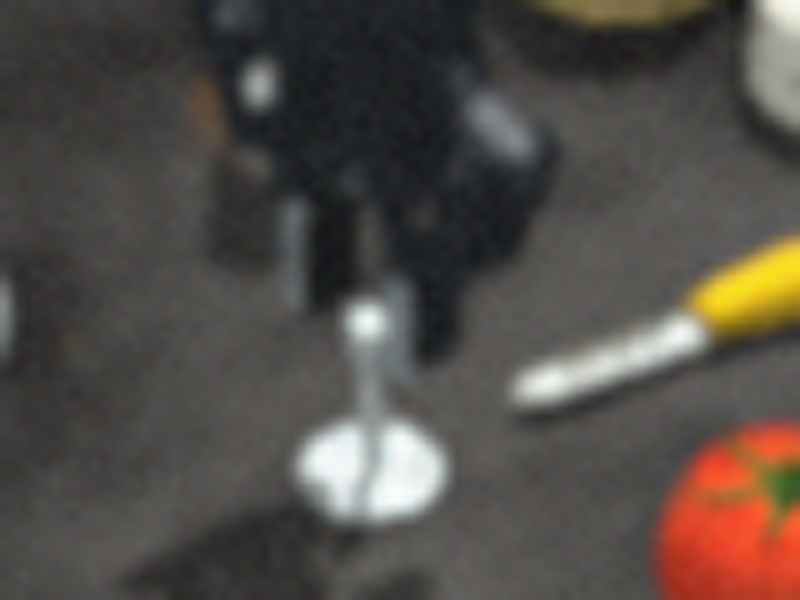

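The knob is between the pads but about 3 mm toward the robot side of their middle (knob (365,318) in the crop), so I shift by 3 mm and grip. All 14 views are now used, so I check numerically from here on.

```bash
python3 -m pendant '[{"dx":0.003,"dy":0,"dz":0.0015,"rx":0,"ry":0,"rz":0,"hand":0.035},{"dx":0,"dy":0,"dz":0,"rx":0,"ry":0,"rz":0,"hand":0.02},{"dx":0,"dy":0,"dz":0,"rx":0,"ry":0,"rz":0,"hand":0.005},{"dx":0,"dy":0,"dz":0,"rx":0,"ry":0,"rz":0,"hand":0.005},{"dx":0,"dy":0,"dz":0,"rx":0,"ry":0,"rz":0,"hand":0.005},{"dx":0,"dy":0,"dz":0,"rx":0,"ry":0,"rz":0,"hand":0.005}]' 40 >/dev/null; python3 to.py .5265 .354 .2; python3 -m pendant '[{"dx":0,"dy":0,"dz":-0.01,"rx":0,"ry":0,"rz":0,"hand":0.005},{"dx":0,"dy":0,"dz":-0.03,"rx":0,"ry":0,"rz":0,"hand":0.005},{"dx":0,"dy":0,"dz":-0.04,"rx":0,"ry":0,"rz":0,"hand":0.005},{"dx":0,"dy":0,"dz":-0.04,"rx":0,"ry":0,"rz":0,"hand":0.005},{"dx":0,"dy":0,"dz":-0.04,"rx":0,"ry":0,"rz":0,"hand":0.005},{"dx":0,"dy":0,"dz":-0.03,"rx":0,"ry":0,"rz":0,"hand":0.005},{"dx":0,"dy":0,"dz":0,"rx":0,"ry":0,"rz":0,"hand":0.005},{"dx":0,"dy":0,"dz":0,"rx":0,"ry":0,"rz":0,"hand":0.005}]' >/dev/null; python3 to.py .5265 .354 .2;python3 - <<'E'
from h import *
from fit import circ,fit,edge
p=manip.get_state()['position']
for n in('scene','top'):
    im=snap(n)
    for r in ([(.0205,p[2]-.049+.004)],): 
        c=fit(im,r,p[:2],.01); print(n,c,c-p[:2],edge(im,r,c,1),edge(im,r,p[:2],1))
E
```

```text
t 19.87 pos [0.5145 0.0712 0.0495] yaw_y 89.91 tilt [ 1.1e-03 -3.0e-04 -1.0e+00] w 0.0092 F [-1.03 -1.52  6.53] g 39.3 q6 -1.57
need tool d [-0.0117  0.2828 -0.1506] rz -0.09
t 20.53 pos [0.5151 0.0716 0.241 ] yaw_y 89.91 tilt [ 5.e-03  4.e-04 -1.e+00] w 0.0089 F [-0.4  -0.52 -1.07] g 39.2 q6 -1.57
need tool d [-0.0107  0.2824  0.0412] rz -0.09
scene [0.5181 0.0676] [ 0.00299475 -0.00401626] 38.889908 36.061172
top [0.5271 0.0786] [0.01199475 0.00698374] 33.74516 18.91177
```

```bash
python3 -m pendant '[{"dx":-0.001,"dy":0.02,"dz":0,"rx":0,"ry":0,"rz":0,"hand":0.005},{"dx":-0.001,"dy":0.03,"dz":0,"rx":0,"ry":0,"rz":0,"hand":0.005},{"dx":-0.001,"dy":0.035,"dz":0,"rx":0,"ry":0,"rz":0,"hand":0.005},{"dx":-0.001,"dy":0.035,"dz":0,"rx":0,"ry":0,"rz":0,"hand":0.005},{"dx":-0.001,"dy":0.035,"dz":0,"rx":0,"ry":0,"rz":0,"hand":0.005},{"dx":-0.001,"dy":0.035,"dz":0,"rx":0,"ry":0,"rz":0,"hand":0.005},{"dx":-0.001,"dy":0.035,"dz":0,"rx":0,"ry":0,"rz":0,"hand":0.005},{"dx":-0.001,"dy":0.03,"dz":0,"rx":0,"ry":0,"rz":0,"hand":0.005},{"dx":-0.001,"dy":0.02,"dz":0,"rx":0,"ry":0,"rz":0,"hand":0.005},{"dx":-0.001,"dy":0.008,"dz":0,"rx":0,"ry":0,"rz":0,"hand":0.005},{"dx":0,"dy":0,"dz":0,"rx":0,"ry":0,"rz":0,"hand":0.005},{"dx":0,"dy":0,"dz":0,"rx":0,"ry":0,"rz":0,"hand":0.005}]' >/dev/null; python3 to.py .526 .3543 .205;python3 - <<'E'
from h import *
from fit import circ,fit,edge
p=manip.get_state()['position']
im=snap('scene'); z=p[2]-.0495
d=fit(im,[(.0205,z+.002)],p[:2],.012); c=fit(im,[(.027,.1495)],(.526,.354),.01)
print('press',d,d-p[:2],'chamber',c); 
im=snap('top'); print('top chamber',fit(im,[(.027,.1495)],(.526,.354),.008), 'press',fit(im,[(.0205,z+.004)],p[:2],.01))
E
```

```text
t 21.63 pos [0.5239 0.3534 0.2371] yaw_y 89.93 tilt [-0.0028 -0.0026 -1.    ] w 0.0094 F [ 0.29 -0.2  -0.44] g 39.2 q6 -1.09
need tool d [-0.0021  0.001   0.0321] rz -0.07
press [0.5264 0.3549] [0.00245322 0.00151693] chamber [0.5285 0.3515]
top chamber [0.523 0.36 ] press [0.5269 0.3534]
```

```bash
python3 -m pendant '[{"dx":-0.0005,"dy":0.0005,"dz":0.015,"rx":0,"ry":0,"rz":0,"hand":0.005},{"dx":0,"dy":0,"dz":0.015,"rx":0,"ry":0,"rz":0,"hand":0.005},{"dx":0,"dy":0,"dz":0,"rx":0,"ry":0,"rz":0,"hand":0.005},{"dx":0,"dy":0,"dz":0,"rx":0,"ry":0,"rz":0,"hand":0.005}]' >/dev/null; python3 to.py .525 .3543 .152; python3 -m pendant '[{"dx":0,"dy":0,"dz":0.003,"rx":0,"ry":0,"rz":0,"hand":0.005},{"dx":0,"dy":0,"dz":0.003,"rx":0,"ry":0,"rz":0,"hand":0.005},{"dx":0,"dy":0,"dz":0.003,"rx":0,"ry":0,"rz":0,"hand":0.005},{"dx":0,"dy":0,"dz":0.002,"rx":0,"ry":0,"rz":0,"hand":0.005},{"dx":0,"dy":0,"dz":0,"rx":0,"ry":0,"rz":0,"hand":0.005}]' >/dev/null; python3 to.py .525 .3543 .152
```

```text
t 22.07 pos [0.5248 0.3533 0.2084] yaw_y 89.81 tilt [-0.0017 -0.0012 -1.    ] w 0.0094 F [ 0.94 -0.06  0.08] g 39.2 q6 -1.08
need tool d [-0.0003  0.0011  0.0564] rz -0.19
t 22.48 pos [0.5249 0.3548 0.1974] yaw_y 89.9 tilt [-5.e-04 -2.e-04 -1.e+00] w 0.0091 F [-0.74 -0.41 -0.45] g 39.2 q6 -1.08
need tool d [-0.0002 -0.0005  0.0454] rz -0.1
```

```bash
python3 -m pendant '[{"dx":0,"dy":0,"dz":0.003,"rx":0,"ry":0,"rz":0,"hand":0.005},{"dx":0,"dy":0,"dz":0.002,"rx":0,"ry":0,"rz":0,"hand":0.005},{"dx":0,"dy":0,"dz":0,"rx":0,"ry":0,"rz":0,"hand":0.005}]' >/dev/null; python3 to.py .525 .3543 .152; python3 -m pendant '[{"dx":0,"dy":0,"dz":0.003,"rx":0,"ry":0,"rz":0,"hand":0.005},{"dx":0,"dy":0,"dz":0.002,"rx":0,"ry":0,"rz":0,"hand":0.005},{"dx":0,"dy":0,"dz":0,"rx":0,"ry":0,"rz":0,"hand":0.005}]' >/dev/null; python3 to.py .525 .3543 .152
```

```text
t 22.73 pos [0.5248 0.3548 0.1922] yaw_y 89.91 tilt [-8.e-04 -4.e-04 -1.e+00] w 0.009 F [-0.32 -0.32 -1.21] g 39.2 q6 -1.08
need tool d [-0.0002 -0.0005  0.0402] rz -0.09
t 22.98 pos [0.5248 0.3548 0.1872] yaw_y 89.91 tilt [-9.e-04 -4.e-04 -1.e+00] w 0.0092 F [-0.26 -0.47 -1.01] g 39.2 q6 -1.08
need tool d [-0.0003 -0.0005  0.0352] rz -0.09
```

The disc is inside the chamber without contact. Continue to the floor.

```bash
python3 -m pendant '[{"dx":0,"dy":0,"dz":0.006,"rx":0,"ry":0,"rz":0,"hand":0.005},{"dx":0,"dy":0,"dz":0.006,"rx":0,"ry":0,"rz":0,"hand":0.005},{"dx":0,"dy":0,"dz":0.006,"rx":0,"ry":0,"rz":0,"hand":0.005},{"dx":0,"dy":0,"dz":0.006,"rx":0,"ry":0,"rz":0,"hand":0.005},{"dx":0,"dy":0,"dz":0.004,"rx":0,"ry":0,"rz":0,"hand":0.005},{"dx":0,"dy":0,"dz":0.003,"rx":0,"ry":0,"rz":0,"hand":0.005},{"dx":0,"dy":0,"dz":0.001,"rx":0,"ry":0,"rz":0,"hand":0.005},{"dx":0,"dy":0,"dz":0,"rx":0,"ry":0,"rz":0,"hand":0.005}]' >/dev/null; python3 to.py .525 .3543 .152; python3 -m pendant '[{"dx":0,"dy":0,"dz":0.001,"rx":0,"ry":0,"rz":0,"hand":0.005},{"dx":0,"dy":0,"dz":0.001,"rx":0,"ry":0,"rz":0,"hand":0.005},{"dx":0,"dy":0,"dz":0,"rx":0,"ry":0,"rz":0,"hand":0.005}]' >/dev/null; python3 to.py .525 .3543 .152
```

```text
t 23.65 pos [0.525  0.3548 0.1554] yaw_y 89.9 tilt [-5.e-04 -2.e-04 -1.e+00] w 0.0092 F [-0.13 -0.22 -1.16] g 39.2 q6 -1.08
need tool d [-0.     -0.0005  0.0034] rz -0.1
t 23.9 pos [0.5251 0.3549 0.1538] yaw_y 89.91 tilt [ 2.e-04  1.e-04 -1.e+00] w 0.0093 F [-0.08 -0.27 -0.57] g 39.2 q6 -1.08
need tool d [ 0.0001 -0.0006  0.0018] rz -0.09
```

```bash
python3 -m pendant '[{"dx":0,"dy":0,"dz":0.001,"rx":0,"ry":0,"rz":0,"hand":0.005},{"dx":0,"dy":0,"dz":0,"rx":0,"ry":0,"rz":0,"hand":0.005}]' >/dev/null; python3 to.py .525 .3543 .152; python3 -m pendant '[{"dx":0,"dy":0,"dz":0.001,"rx":0,"ry":0,"rz":0,"hand":0.005},{"dx":0,"dy":0,"dz":0,"rx":0,"ry":0,"rz":0,"hand":0.005}]' >/dev/null; python3 to.py .525 .3543 .152
```

```text
t 24.07 pos [0.5251 0.3549 0.1527] yaw_y 89.9 tilt [ 1.e-04  1.e-04 -1.e+00] w 0.0093 F [-0.25  0.02 -1.07] g 39.2 q6 -1.08
need tool d [ 0.0001 -0.0006  0.0007] rz -0.1
t 24.23 pos [0.5251 0.3549 0.152 ] yaw_y 89.91 tilt [ 3.e-04  1.e-04 -1.e+00] w 0.0088 F [-0.29 -0.89  0.01] g 39.3 q6 -1.08
need tool d [ 0.0001 -0.0006 -0.    ] rz -0.09
```

The press is on the floor. Release, rise, and compute the lid's position from its knob in the first pictures.

```bash
python3 -m pendant '[{"dx":0,"dy":0,"dz":0,"rx":0,"ry":0,"rz":0,"hand":0.014},{"dx":0,"dy":0,"dz":0,"rx":0,"ry":0,"rz":0,"hand":0.02},{"dx":0,"dy":0,"dz":0,"rx":0,"ry":0,"rz":0,"hand":0.024},{"dx":0,"dy":0,"dz":0,"rx":0,"ry":0,"rz":0,"hand":0.024},{"dx":0,"dy":0,"dz":-0.005,"rx":0,"ry":0,"rz":0,"hand":0.024},{"dx":0,"dy":0,"dz":-0.015,"rx":0,"ry":0,"rz":0,"hand":0.024},{"dx":0,"dy":0,"dz":-0.03,"rx":0,"ry":0,"rz":0,"hand":0.024},{"dx":0.005,"dy":-0.02,"dz":-0.01,"rx":0,"ry":0,"rz":0,"hand":0.035},{"dx":0.02,"dy":-0.035,"dz":0,"rx":0,"ry":0,"rz":0,"hand":0.035},{"dx":0.02,"dy":-0.035,"dz":0,"rx":0,"ry":0,"rz":0,"hand":0.035},{"dx":0.02,"dy":-0.03,"dz":0,"rx":0,"ry":0,"rz":0,"hand":0.035},{"dx":0,"dy":0,"dz":0,"rx":0,"ry":0,"rz":0,"hand":0.035}]' 40 >/dev/null; python3 to.py .453 .218 .1; python3 - <<'E'
from h import *
t=snap('top');s=snap('scene')
for im,f,b in((t,'pics/top0.png',(203,254,230,282)),(s,'pics/scene0.png',(245,226,275,248))):
    g=cv2.imread(f,0)[b[1]:b[3],b[0]:b[2]].astype(int)
    m=(g<110).astype(np.uint8); n,l,st,ce=cv2.connectedComponentsWithStats(m)
    for i in range(1,n):
        x,y,w,h,a=st[i]
        print(f,'blob',st[i],ce[i]+b[:2],at_z(im,*(ce[i]+b[:2]),.036)[:2].round(4), 'touch' if x==0 or y==0 or x+w==g.shape[1] or y+h==g.shape[0] else '')
for n,z in (('top',.1605),):
    # press knob in the chamber: bright blob near expected
    P=[(.5255,.354,.1605)]; print('knob px',proj(t,P),proj(s,P))
E
```

```text
t 25.23 pos [0.4547 0.2301 0.2119] yaw_y 89.79 tilt [-0.005  -0.0042 -1.    ] w 0.035 F [ 0.74  0.01 -0.27] g 0.0 q6 -1.23
need tool d [ 0.0011 -0.0117  0.112 ] rz -0.21
pics/top0.png blob [ 0  0  8  7 25] [205.12 255.68] [0.48   0.2347] touch
pics/top0.png blob [19  0  8  9 32] [227.      256.40625] [0.478 0.185] touch
pics/top0.png blob [ 7 11  7  6 31] [213.25806452 267.61290323] [0.4528 0.2161] 
pics/top0.png blob [  0  14  27  14 100] [218.37 278.24] [0.4287 0.2044] touch
pics/scene0.png blob [  0   0  30  22 380] [259.72631579 236.55      ] [0.4322 0.1827] touch
knob px [[130.26259562 232.66044006]] [[247.69684515 165.93062659]]
```

```bash
python3 -m pendant '[{"dx":0.001,"dy":-0.01,"dz":0.02,"rx":0,"ry":0,"rz":0,"hand":0.035},{"dx":0,"dy":-0.002,"dz":0.03,"rx":0,"ry":0,"rz":0,"hand":0.035},{"dx":0,"dy":0,"dz":0.03,"rx":0,"ry":0,"rz":0,"hand":0.035},{"dx":0,"dy":0,"dz":0.03,"rx":0,"ry":0,"rz":0,"hand":0.035},{"dx":0,"dy":0,"dz":0.02,"rx":0,"ry":0,"rz":0,"hand":0.035},{"dx":0,"dy":0,"dz":0.01,"rx":0,"ry":0,"rz":0,"hand":0.035},{"dx":0,"dy":0,"dz":0,"rx":0,"ry":0,"rz":0,"hand":0.035},{"dx":0,"dy":0,"dz":0,"rx":0,"ry":0,"rz":0,"hand":0.035}]' >/dev/null; python3 to.py .453 .217 .03
```

```text
t 26.0 pos [0.46   0.2239 0.072 ] yaw_y 89.93 tilt [ 7.e-04  5.e-04 -1.e+00] w 0.0348 F [ 0.74 -0.19  0.3 ] g 0.0 q6 -1.25
need tool d [ 0.007  -0.0069  0.0419] rz -0.07
```

```bash
python3 -m pendant '[{"dx":0.007,"dy":-0.007,"dz":0.01,"rx":0,"ry":0,"rz":0,"hand":0.035},{"dx":0,"dy":0,"dz":0.01,"rx":0,"ry":0,"rz":0,"hand":0.035},{"dx":0,"dy":0,"dz":0,"rx":0,"ry":0,"rz":0,"hand":0.035},{"dx":0,"dy":0,"dz":0,"rx":0,"ry":0,"rz":0,"hand":0.035}]' >/dev/null; python3 to.py .453 .217 .03; python3 -m pendant '[{"dx":0,"dy":0,"dz":0.008,"rx":0,"ry":0,"rz":0,"hand":0.035},{"dx":0,"dy":0,"dz":0.007,"rx":0,"ry":0,"rz":0,"hand":0.035},{"dx":0,"dy":0,"dz":0.006,"rx":0,"ry":0,"rz":0,"hand":0.035},{"dx":0,"dy":0,"dz":0,"rx":0,"ry":0,"rz":0,"hand":0.035},{"dx":0,"dy":0,"dz":0,"rx":0,"ry":0,"rz":0,"hand":0.035}]' >/dev/null; python3 to.py .453 .217 .03;
```

```text
t 26.33 pos [0.4532 0.2166 0.053 ] yaw_y 89.91 tilt [ 0.0026  0.001  -1.    ] w 0.0349 F [-0.07  0.76 -0.05] g 0.0 q6 -1.26
need tool d [0.0002 0.0003 0.023 ] rz -0.09
t 26.75 pos [0.4515 0.216  0.0302] yaw_y 89.9 tilt [-1.1e-03 -3.0e-04 -1.0e+00] w 0.0351 F [ 0.48 -0.3  -0.8 ] g 0.0 q6 -1.26
need tool d [-0.0015  0.001   0.0002] rz -0.1
```

Grip, with a 1 mm correction, then lift and check both that the lid left its spot and how it sits in the hand.

```bash
python3 -m pendant '[{"dx":-0.001,"dy":0.001,"dz":0,"rx":0,"ry":0,"rz":0,"hand":0.035},{"dx":0,"dy":0,"dz":0,"rx":0,"ry":0,"rz":0,"hand":0.02},{"dx":0,"dy":0,"dz":0,"rx":0,"ry":0,"rz":0,"hand":0.007},{"dx":0,"dy":0,"dz":0,"rx":0,"ry":0,"rz":0,"hand":0.007},{"dx":0,"dy":0,"dz":0,"rx":0,"ry":0,"rz":0,"hand":0.007},{"dx":0,"dy":0,"dz":0,"rx":0,"ry":0,"rz":0,"hand":0.007}]' 40 >/dev/null; python3 to.py .526 .354 .22; python3 -m pendant '[{"dx":0,"dy":0,"dz":-0.01,"rx":0,"ry":0,"rz":0,"hand":0.007},{"dx":0,"dy":0,"dz":-0.02,"rx":0,"ry":0,"rz":0,"hand":0.007},{"dx":0,"dy":0,"dz":-0.035,"rx":0,"ry":0,"rz":0,"hand":0.007},{"dx":0,"dy":0,"dz":-0.035,"rx":0,"ry":0,"rz":0,"hand":0.007},{"dx":0,"dy":0,"dz":-0.035,"rx":0,"ry":0,"rz":0,"hand":0.007},{"dx":0,"dy":0,"dz":-0.035,"rx":0,"ry":0,"rz":0,"hand":0.007},{"dx":0,"dy":0,"dz":-0.02,"rx":0,"ry":0,"rz":0,"hand":0.007},{"dx":0,"dy":0,"dz":0,"rx":0,"ry":0,"rz":0,"hand":0.007},{"dx":0,"dy":0,"dz":0,"rx":0,"ry":0,"rz":0,"hand":0.007}]' >/dev/null; python3 to.py .526 .354 .22;python3 - <<'E'
from h import *
from fit import fit,edge
p=manip.get_state()['position']; z=p[2]-.030
for n in('scene','top'):
    im=snap(n); r=[(.0335,z+.002)]; c=fit(im,r,p[:2],.01); print(n,c,c-p[:2],edge(im,r,c,1),edge(im,r,p[:2],1))
    u=proj(im,[(.453,.217,.015)])[0].round().astype(int); print('old spot',im['frame'][u[1]-2:u[1]+3,u[0]-2:u[0]+3].mean((0,1)).round())
E
```

```text
t 27.25 pos [0.4533 0.2172 0.0311] yaw_y 89.9 tilt [ 1.e-03  4.e-04 -1.e+00] w 0.0115 F [0.28 0.33 3.59] g 39.1 q6 -1.26
need tool d [-0.0727  0.137  -0.1887] rz -0.1
t 28.0 pos [0.4531 0.2171 0.2216] yaw_y 89.9 tilt [ 2.2e-03  8.0e-04 -1.0e+00] w 0.0115 F [ 0.18 -0.46 -0.65] g 39.1 q6 -1.26
need tool d [-0.0726  0.137   0.0019] rz -0.1
scene [0.4606 0.2291] [0.00747869 0.01197736] 15.352458 12.06844
old spot [42. 41. 41.]
top [0.4521 0.2191] [-0.00102131  0.00197736] 37.474014 35.448555
old spot [47. 44. 44.]
```

The lid is in hand and level with the TCP (top-view offset about 2 mm). Move it over the chamber.

```bash
python3 - <<'E'
from h import *
from fit import fit,edge
for n in('top','scene'):
    im=snap(n); print(n,fit(im,[(.027,.1495),(.0245,.1495)],(.526,.354),.008),'plate',fit(im,[(.048,.0995)],(.526,.354),.008))
E
python3 -m pendant '[{"dx":-0.007,"dy":0.013,"dz":0,"rx":0,"ry":0,"rz":0,"hand":0.007},{"dx":-0.012,"dy":0.023,"dz":0,"rx":0,"ry":0,"rz":0,"hand":0.007},{"dx":-0.015,"dy":0.029,"dz":0,"rx":0,"ry":0,"rz":0,"hand":0.007},{"dx":-0.015,"dy":0.029,"dz":0,"rx":0,"ry":0,"rz":0,"hand":0.007},{"dx":-0.012,"dy":0.022,"dz":0,"rx":0,"ry":0,"rz":0,"hand":0.007},{"dx":-0.007,"dy":0.013,"dz":0,"rx":0,"ry":0,"rz":0,"hand":0.007},{"dx":-0.004,"dy":0.007,"dz":0.005,"rx":0,"ry":0,"rz":0,"hand":0.007},{"dx":0,"dy":0,"dz":0.01,"rx":0,"ry":0,"rz":0,"hand":0.007},{"dx":0,"dy":0,"dz":0.008,"rx":0,"ry":0,"rz":0,"hand":0.007},{"dx":0,"dy":0,"dz":0,"rx":0,"ry":0,"rz":0,"hand":0.007},{"dx":0,"dy":0,"dz":0,"rx":0,"ry":0,"rz":0,"hand":0.007}]' >/dev/null; python3 to.py .526 .354 .1745
```

```text
top [0.5245 0.353 ] plate [0.5295 0.354 ]
scene [0.5315 0.344 ] plate [0.5245 0.3505]
t 29.12 pos [0.5239 0.3516 0.1965] yaw_y 89.86 tilt [-0.0028 -0.0017 -1.    ] w 0.0112 F [ 0.34 -0.05  0.17] g 39.1 q6 -1.09
need tool d [-0.0021  0.0025  0.022 ] rz -0.14
```

```bash
python3 -m pendant '[{"dx":-0.001,"dy":0.0015,"dz":0.004,"rx":0,"ry":0,"rz":0,"hand":0.007},{"dx":0,"dy":0,"dz":0.003,"rx":0,"ry":0,"rz":0,"hand":0.007},{"dx":0,"dy":0,"dz":0,"rx":0,"ry":0,"rz":0,"hand":0.007},{"dx":0,"dy":0,"dz":0,"rx":0,"ry":0,"rz":0,"hand":0.007}]' >/dev/null; python3 to.py .5255 .3535 .1745; python3 -m pendant '[{"dx":0,"dy":0,"dz":0.003,"rx":0,"ry":0,"rz":0,"hand":0.007},{"dx":0,"dy":0,"dz":0.003,"rx":0,"ry":0,"rz":0,"hand":0.007},{"dx":0,"dy":0,"dz":0.002,"rx":0,"ry":0,"rz":0,"hand":0.007},{"dx":0,"dy":0,"dz":0,"rx":0,"ry":0,"rz":0,"hand":0.007}]' >/dev/null; python3 to.py .5255 .3535 .1745
```

```text
t 29.45 pos [0.526  0.3541 0.1909] yaw_y 89.88 tilt [ 1.e-04  1.e-04 -1.e+00] w 0.0117 F [-0.27 -0.12 -0.16] g 39.1 q6 -1.09
need tool d [ 0.0005 -0.0006  0.0164] rz -0.12
t 29.78 pos [0.5257 0.3542 0.1821] yaw_y 89.9 tilt [-1.e-03 -5.e-04 -1.e+00] w 0.0115 F [ 0.76 -0.18 -0.69] g 39.1 q6 -1.09
need tool d [ 0.0002 -0.0007  0.0076] rz -0.1
```

```bash
python3 -m pendant '[{"dx":0,"dy":0,"dz":0.002,"rx":0,"ry":0,"rz":0,"hand":0.007},{"dx":0,"dy":0,"dz":0.001,"rx":0,"ry":0,"rz":0,"hand":0.007},{"dx":0,"dy":0,"dz":0,"rx":0,"ry":0,"rz":0,"hand":0.007}]' >/dev/null; python3 to.py .5255 .3535 .1745; python3 -m pendant '[{"dx":0,"dy":0,"dz":0.001,"rx":0,"ry":0,"rz":0,"hand":0.007},{"dx":0,"dy":0,"dz":0.001,"rx":0,"ry":0,"rz":0,"hand":0.007},{"dx":0,"dy":0,"dz":0,"rx":0,"ry":0,"rz":0,"hand":0.007}]' >/dev/null; python3 to.py .5255 .3535 .1745
```

```text
t 30.03 pos [0.526  0.3544 0.1795] yaw_y 89.9 tilt [-4.e-04 -2.e-04 -1.e+00] w 0.0114 F [-0.08 -0.03  0.23] g 39.1 q6 -1.09
need tool d [ 0.0005 -0.0009  0.005 ] rz -0.1
t 30.28 pos [0.526  0.3544 0.1776] yaw_y 89.9 tilt [-2.e-04 -0.e+00 -1.e+00] w 0.0113 F [ 0.25  0.97 -0.4 ] g 39.1 q6 -1.09
need tool d [ 0.0005 -0.0009  0.0031] rz -0.1
```

The skirt is over the rim. Continue until the shoulder rests.

```bash
python3 -m pendant '[{"dx":0,"dy":0,"dz":0.001,"rx":0,"ry":0,"rz":0,"hand":0.007},{"dx":0,"dy":0,"dz":0.001,"rx":0,"ry":0,"rz":0,"hand":0.007},{"dx":0,"dy":0,"dz":0,"rx":0,"ry":0,"rz":0,"hand":0.007}]' >/dev/null; python3 to.py .5255 .3535 .1745; python3 -m pendant '[{"dx":0,"dy":0,"dz":0.001,"rx":0,"ry":0,"rz":0,"hand":0.007},{"dx":0,"dy":0,"dz":0,"rx":0,"ry":0,"rz":0,"hand":0.007}]' >/dev/null; python3 to.py .5255 .3535 .1745
```

```text
t 30.53 pos [0.526  0.3543 0.1756] yaw_y 89.9 tilt [-3.e-04 -1.e-04 -1.e+00] w 0.0115 F [-0.78  0.03 -0.33] g 39.1 q6 -1.09
need tool d [ 0.0005 -0.0008  0.0011] rz -0.1
t 30.7 pos [0.5262 0.3545 0.1747] yaw_y 89.9 tilt [ 2.e-04  2.e-04 -1.e+00] w 0.0114 F [-0.26  0.53  0.59] g 39.2 q6 -1.09
need tool d [ 0.0007 -0.001   0.0002] rz -0.1
```

```bash
python3 -m pendant '[{"dx":0,"dy":0,"dz":0.001,"rx":0,"ry":0,"rz":0,"hand":0.007},{"dx":0,"dy":0,"dz":0,"rx":0,"ry":0,"rz":0,"hand":0.007}]' >/dev/null; python3 to.py .5255 .3535 .1745
```

```text
t 30.87 pos [0.5264 0.3545 0.1746] yaw_y 89.9 tilt [ 1.2e-03  5.0e-04 -1.0e+00] w 0.0112 F [ 0.18 -0.68  2.32] g 39.5 q6 -1.09
need tool d [ 0.0009 -0.001   0.0001] rz -0.1
```

Seated at the expected height. Release, rise and check numerically.

```bash
python3 -m pendant '[{"dx":0,"dy":0,"dz":0,"rx":0,"ry":0,"rz":0,"hand":0.018},{"dx":0,"dy":0,"dz":0,"rx":0,"ry":0,"rz":0,"hand":0.025},{"dx":0,"dy":0,"dz":0,"rx":0,"ry":0,"rz":0,"hand":0.032},{"dx":0,"dy":0,"dz":0,"rx":0,"ry":0,"rz":0,"hand":0.032},{"dx":0,"dy":0,"dz":-0.005,"rx":0,"ry":0,"rz":0,"hand":0.032},{"dx":0,"dy":0,"dz":-0.015,"rx":0,"ry":0,"rz":0,"hand":0.032},{"dx":0,"dy":0,"dz":-0.03,"rx":0,"ry":0,"rz":0,"hand":0.032},{"dx":0.01,"dy":-0.02,"dz":-0.02,"rx":0,"ry":0,"rz":0,"hand":0.032},{"dx":0.015,"dy":-0.035,"dz":0,"rx":0,"ry":0,"rz":0,"hand":0.032},{"dx":0.015,"dy":-0.035,"dz":0,"rx":0,"ry":0,"rz":0,"hand":0.032},{"dx":0.01,"dy":-0.03,"dz":0,"rx":0,"ry":0,"rz":0,"hand":0.032},{"dx":0.005,"dy":-0.02,"dz":0,"rx":0,"ry":0,"rz":0,"hand":0.032}]' 40 >/dev/null; python3 -m pendant '[{"dx":0,"dy":-0.03,"dz":0,"rx":0,"ry":0,"rz":0,"hand":0.032},{"dx":0,"dy":-0.03,"dz":0,"rx":0,"ry":0,"rz":0,"hand":0.032},{"dx":0,"dy":-0.01,"dz":0,"rx":0,"ry":0,"rz":0,"hand":0.032},{"dx":0,"dy":0,"dz":0,"rx":0,"ry":0,"rz":0,"hand":0.032}]' >/dev/null; python3 to.py .5255 .3535 .1745; python3 - <<'E'
from h import *
from fit import fit
for n in('top','scene'):
    im=snap(n,f'pics/end_{n}.png'); print(n,'lid skirt',fit(im,[(.0335,.1465)],(.526,.354),.01),'plate',fit(im,[(.048,.0995)],(.526,.354),.008))
    u=proj(im,[(.526,.354,.1815),(.526,.354,.170)]).round(1); print('knob expected',u)
    x,y=u[0].astype(int); g=cv2.cvtColor(im['frame'],cv2.COLOR_RGB2GRAY)[y-14:y+22,x-18:x+18]
    m=(g<60).astype(np.uint8); k,l,st,ce=cv2.connectedComponentsWithStats(m)
    for i in range(1,k):
        if st[i][4]>8: c=ce[i]+[x-18,y-14]; print('dark',st[i],c.round(1),at_z(im,*c,.179)[:2].round(4))
E
```

```text
t 32.2 pos [0.4708 0.1427 0.2443] yaw_y 89.71 tilt [ 8.e-04 -3.e-04 -1.e+00] w 0.0324 F [ 0.43 -0.22 -0.23] g 0.0 q6 -1.41
need tool d [-0.0536  0.2111  0.0697] rz -0.29
top lid skirt [0.529  0.3595] plate [0.5305 0.3565]
knob expected [[125.8 231.8]
 [128.3 232.1]]
dark [  0   0  18   9 102] [113.4 220. ] [0.5495 0.3798]
scene lid skirt [0.533 0.366] plate [0.524  0.3515]
knob expected [[247.3 159.9]
 [247.6 163.2]]
dark [30  0  6 11 42] [261.8 149.9] [0.5987 0.3776]
```

```bash
python3 - <<'E'
import cv2,numpy as np
for f,x,y in(('top',126,232),('scene',247,166)):
    g=cv2.imread(f'pics/end_{f}.png',0); print(f,'cols',x-24,'rows',y-20); print(g[y-20:y+24:2,x-24:x+26:2])
E
```

```text
top cols 102 rows 212
[[ 54  52  50  57  62  56  55  50  57  52  45  42  45  42  42 143 250 248
  250 253 246 246 243 138  58]
 [ 61  55  53  55  64  53  48  49  50  47  48  46  41  37  95 243 251 249
  249 248 250 250 244 247 245]
 [ 56  57  56  53  55  48  50  49  45  47  38  32  37 154 249 232 241 251
  252 245 244 240 241 241 241]
 [ 56  53  56  58  56  51  53  50  45  35  48 128 210 227 220 211 202 181
  176 208 240 243 242 243 243]
 [ 57  53  51  56  54  49  47  43  40  83 226 240 240 231 232 226 219 209
  194 163 124 194 178 208 185]
 [ 53  52  50  52  54  40  38  37 103 248 245 247 251 254 254 226 201 178
  168 163 161 165 171 168 173]
 [115  94  88  65  47  37  37  46 241 229 223 223 184 177 160 166 170 175
  176 179 181 182 186 188 190]
 [106  86  72  80 114 135 147 152 167 166 167 171 172 176 182 183 184 188
  190 194 194 195 198 200 201]
 [ 96  70 115 174 175 177 181 176 181 184 187 188 189 194 194 193 198 200
  202 201 204 203 207 208 212]
 [ 75 102 186 188 186 192 193 195 196 195 200 200 201 204 206 207 204 210
  209 210 211 213 214 212 215]
 [ 68 190 194 197 202 202 20
[... 2867 characters left out ...]
45 137 136 138 145 141 137 129 112 153
  230 221 190 137 126 140 142]
 [142 145 147 145 145 144 147 177 179 144 141 137 137 138 137 126 111 111
  216 239 179 120 120 125 124]
 [149 145 147 147 146 145 187 239 185 136 143 143 137 138 133 125 116 113
  177 233 227 145 115 116 111]
 [146 147 145 147 146 149 230 244 193 142 140 141 140 138 133 129 119 113
  153 233 235 170 105 106 107]
 [147 145 146 150 146 168 242 237 169 148 149 144 144 141 132 133 129 118
  177 233 234 148  97  99  97]
 [146 147 145 143 124 112 211 181 149 151 149 144 147 142 142 137 127 155
  233 236 187  88  75  78  75]
 [147 139 108  86  66  53 117 146 155 155 154 147 146 148 140 136 133 211
  234 186  88  34  37  37  36]]
```

In the end scene picture the lid knob is at (247.5,161), matching the expected (247.3,160). The skirt is symmetric about it, and the seating height was right at release. Arm clear; handing in.

```bash
python3 -c "
from rig import manip
print(manip.sign_off())"
```

```text
the job is handed in; nothing more can be done
None
```

The filter is assembled on the mug (plate, chamber, press, lid) and handed in at about 32 s; touch-down forces, heights and the last scene picture all fit correct seating, but no verdict came back.

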